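# Tuck the drip strips under their flaps

### The job

Fit the two look-alike drip strips to the drip board, each in the bay of its own length. First slide the short strip's plate under the flap of the narrow bay until it meets the stop, and let it go lying flat; then tuck the long strip in the same way under the flap of the wide bay, and finish while still gripping its tab and pressing it down flat on the board with about 10 N. Neither flap may be lifted on the way, and the dish, the pen and the slide box stay where they are.

Things in the scene. Friction and masses are not known exactly. Their poses are not given: they have to be found in the camera images.
- board: White plastic drip board, fixed: 185 mm (x) x 252 mm (y), its face 10 mm above the worktop; origin at the centre of its underside. +x points away from the robot, into the bays. The wide (128 mm) bay lies to -y, the narrow (88 mm) one to +y, each with a hinged steel flap lapping over its rear half.
- short_home (a point): Where point short_tab is when the short strip is fully home: x points into the bay, y along it, z up; 30 mm above the board's face. The short bay is 88 mm clear between ribs 8 mm high. The strip slides in along +x until its rear edge meets a fixed stop under the flap; the flap's lip is 40 mm along +x from this point, so 35 mm of the strip is then tucked. The board's front end is about 55 mm along -x.
- long_home (a point): Where point long_tab is when the long strip is fully home: x points into the bay, y along it, z up; 30 mm above the board's face. The long bay is 128 mm clear between ribs 8 mm high. The strip slides in along +x until its rear edge meets a fixed stop under the flap; the flap's lip is 40 mm along +x from this point, so 35 mm of the strip is then tucked. The board's front end is about 55 mm along -x.
- flap_short (a joint): Angle of the steel flap over the short bay, rad: 0 as it lies, growing as lifted. Free rear hinge along y, 76 mm behind its front lip; 90 g, no spring. Its underside rests 7 mm above the board's face; the front 12 mm is turned up, so the mouth is about 13 mm high and the lip's top about 17 mm above the face. Lifted means over 0.12 rad (9 mm at the lip).
- flap_long (a joint): Angle of the steel flap over the long bay, rad: 0 as it lies, growing as lifted. Free rear hinge along y, 76 mm behind its front lip; 90 g, no spring. Its underside rests 7 mm above the board's face; the front 12 mm is turned up, so the mouth is about 13 mm high and the lip's top about 17 mm above the face. Lifted means over 0.12 rad (9 mm at the lip).
- short_tab (a point): Centre of the short strip's grey plastic grip tab (10 mm thick along x, 50 mm wide along y), 30 mm above the strip's underside; the tab's top is 50 mm above the underside. From this point the plate reaches 5 mm to the front (-x) and 75 mm to its rear edge (+x). Grip the tab across x.
- long_tab (a point): Centre of the long strip's grey plastic grip tab (10 mm thick along x, 50 mm wide along y), 30 mm above the strip's underside; the tab's top is 50 mm above the underside. From this point the plate reaches 5 mm to the front (-x) and 75 mm to its rear edge (+x). Grip the tab across x.
- strip_short: The short drip strip, bare aluminium, about 80 g, loose on the worktop left or right of the board: a plate 80 mm deep (x) x 80 mm long (y) x 4 mm thick, an 18 mm high upstand near its front side and in the middle of that a grey plastic grip tab. Origin: centre of the plate's underside; +x points to the rear edge, the one to be tucked; z up.
- strip_long: The long drip strip, bare aluminium, about 110 g, loose on the worktop left or right of the board: a plate 80 mm deep (x) x 120 mm long (y) x 4 mm thick, an 18 mm high upstand near its front side and in the middle of that a grey plastic grip tab. Origin: centre of the plate's underside; +x points to the rear edge, the one to be tucked; z up.
- dish: Round petri dish, 62 mm across, 14 mm high, lying in front of the board; origin at the centre of its underside. A bystander; leave it where it is.
- pen: Black pen, 132 mm long, 11 mm thick, lying in front of the board; origin at the centre of its underside. A bystander; leave it where it is.
- slide_box: Small box of microscope slides, 36 x 86 x 30 mm, behind and to the left of the board; origin at the centre of its underside. A bystander; leave it where it is.

How it is judged:
On the way, in this order (a step that is already met when the one before it is completed fails the run):
1. the short strip lies home under the flap of the narrow bay, let go (x of short_tab in the frame of short_home between -0.006 and 0.004 m and y of short_tab in the frame of short_home between -0.008 and 0.008 m and z of short_tab in the frame of short_home between -0.004 and 0.004 m and angle between the x axis of short_tab and the x axis of short_home, either way round below 0.09 rad and angle between short_tab's own z axis and vertical below 0.05 rad and value of joint flap_short below 0.04 rad and contact force between the fingers and strip_short below 0.2 N), for 0.2 s.
2. the long strip is home under the flap of the wide bay (x of long_tab in the frame of long_home between -0.006 and 0.004 m and y of long_tab in the frame of long_home between -0.008 and 0.008 m and z of long_tab in the frame of long_home between -0.004 and 0.004 m and angle between the x axis of long_tab and the x axis of long_home, either way round below 0.09 rad and angle between long_tab's own z axis and vertical below 0.05 rad and value of joint flap_long below 0.04 rad), for 0.2 s.
At the end, for the whole second after the job is handed in: Both strips lie flat (within 0.05 rad) on the board in their own bays, tucked to within 6 mm of the stop, square within 0.09 rad, flaps lying down (under 0.04 rad); the short strip is let go; the fingers still hold the long one and it presses on the board with 4 to 30 N, at rest (all of step 1 and all of step 2 and contact force between the fingers and strip_long above 2 N and contact force between strip_long and board between 4 and 30 N and linear speed of strip_long below 0.02 m/s); the arm keeps its last pose, push and grip.
It fails at once if the flap over the short bay is lifted (more than 9 mm at its lip) (value of joint flap_short above 0.12 rad).
It fails at once if the flap over the long bay is lifted (more than 9 mm at its lip) (value of joint flap_long above 0.12 rad).
It fails at once if the dish is disturbed (moved more than 30 mm) (distance of dish from where it was at the start of the episode above 0.03 m).
It fails at once if the pen is disturbed (moved more than 30 mm) (distance of pen from where it was at the start of the episode above 0.03 m).
It fails at once if the slide box is disturbed (moved more than 30 mm) (distance of slide_box from where it was at the start of the episode above 0.03 m).
It also fails if it takes over 58 s, if anything falls off the work surface, if the arm or the gripper's body presses on something with over 40 N, if the wrist force passes 120 N, or if a joint passes its speed limit or range.

### The arm

A 6-joint arm with a two-finger parallel gripper is mounted at the origin on a cart in front of the work surface, level with it; the furniture and walls round the work are solid. World frame = base frame: x ahead of the robot, y to its left, z up, the work surface at z = 0. Lengths are in m, angles in rad, forces in N, time in s.
With the tool pointing down it reaches from about 0.225 to 0.875 m from the base axis. Payload 3.4 kg.
Tool frame: the origin (TCP) lies on the centre line of the jaws, within the pads' length; the fingertips stand 17 mm ahead of it and the grasp point (between the pads) lies 2 mm behind it (manip.finger_overhang is the distance from the TCP to the fingertips, in m); y points along the fingers, x is the direction in which the jaws open and shut, and the axes are right-handed (so a half turn about y gives the same grasp; the last joint's range is limited). The gripper opens to 85 mm and grips with 20 to 120 N. Pads are 22 mm wide; open, the fingers measure 114 mm over their backs; the gripper's body (76 mm by 85 mm) begins 54 mm behind the grasp point. The pads swing forward as they close: fully open they stand 13 mm farther back than shut.
Start: joints at [1.19, 0.276, 1.505, -0, 1.361, -0.121], TCP at [0.148, 0.556, 0.215] pointing down, gripper open.
Joint ranges: [-2.89, 2.89], [-0.75, 2.08], [0.22, 2.7], [-1.18, 4.32], [0.11, 2.71], [-2.7, 2.7]. Speed limits (rad/s): [2.57, 2.57, 3.14, 3.14, 3.14, 3.14].

### API

Orientations are given as a unit quaternion [w, x, y, z].
In Python, from rig import manip gives the robot as it stands.
- The arm moves only by the tool arm_command, never from a script. Its argument "commands" is a list of rows, each a list of 3 entries, a list of its own where there are three numbers: the finger opening in cm, from 0 to 8.54, then the shift along the world's x, y, z in cm, then the turn about the world's z in rad. A call has 1 to 12 rows; each row shifts and turns the commanded pose from where the row before left it; what a row does not reach is not made up. A row lasts 1/10 s, in which the tool goes at most 50 mm and 8.59 degrees, less where a joint would pass 70% of its speed; a pose out of reach is approached as far as the arm can. A call with a gripper value outside its range is refused whole. The fingers move at their own pace and stop on an object; "grip_force" is the grip in N (left out, the last holds). Time passes only in rows, so rows that do not move let the fingers close. It gives the time, the measured TCP pose, the force and the opening at its end, in the units of the state.
- manip.get_state(): the state, without advancing time (a new reading comes with each control period).
- manip.get_image(name): name is "scene" or "top" or "wrist"; returns a dict with "pixels" (384x512x3 uint8, red, green, blue), "range_z" (384x512 float32, m along the optical axis (not along the pixel's ray), 0 where there is no reading), "intrinsics" (3x3 intrinsics, pixels), "R" (3x3) and "t" (3): a world point X has camera coordinates R X + t. Camera axes: x right, y down, z forward; pixel columns grow to the right and rows downward; lengths in m; the calibration is good to about 2 mm. A picture is of the moment at which its call begins.
- manip.sign_off(): hands the job in, once; it reports no verdict.
The state is a dict: "clock": time; "qpos": joint angles; "qd": joint speeds; "effort": joint torques, N m; "position": TCP position; "ee_rot": TCP orientation; "contact_force": force on the tool from outside, world axes, zero at the start; "moment": the same for the moment, N m; "width": finger opening in m.
Only numpy, scipy, OpenCV 4.12 (cv2) and the standard library are available. Lean on these libraries where they do the work, as an engineer would, in place of code of your own. Each camera call takes 0.05 s, during which the arm holds its last target.

## Working session

There is one attempt and no reset: what is moved stays moved. The work goes in short steps, Python scripts to look and compute and a tool call to move; the robot and the scene stay as the last step left them, time stands still between calls to the robot, and variables do not carry over. Pictures are saved under pics/ and viewed, and the job is handed in when it is done.

Besides the shell and the picture viewer there is one more tool, called after "Request:" as name([rows], argument=value, ...), one row to a line, values as JSON. arm_command: Moves the arm, as the interface text tells. Its arguments: {"type":"object","properties":{"commands":{"type":"array"},"grip_force":{"type":"number"}},"required":["commands"]}

```bash
ls; mkdir -p pics; cat > h.py <<'E'
import numpy as np, cv2
from rig import manip
def grab(name,fn=None):
    d=manip.get_image(name)
    np.savez('pics/'+(fn or name)+'.npz',**d)
    cv2.imwrite('pics/'+(fn or name)+'.png',cv2.cvtColor(d['pixels'],cv2.COLOR_RGB2BGR))
    return d
def load(fn): return dict(np.load('pics/'+fn+'.npz'))
def cloud(d):
    K,R,t=d['intrinsics'],d['R'],d['t']; z=d['range_z']
    v,u=np.mgrid[:z.shape[0],:z.shape[1]]
    p=np.stack([(u-K[0,2])/K[0,0]*z,(v-K[1,2])/K[1,1]*z,z],-1)
    return (p-t)@R
def ray(d,u,v,h):
    K,R,t=d['intrinsics'],d['R'],d['t']
    c=-R.T@t; r=R.T@np.linalg.inv(K)@np.array([u,v,1.])
    return c+r*(h-c[2])/r[2]
E
python3 - <<'E'
from h import *
for n in ['scene','top','wrist']:
    d=grab(n,n+'0'); print(n,d['intrinsics'].round(1).tolist(),(-d['R'].T@d['t']).round(3))
print(manip.get_state(),manip.finger_overhang)
E
```

```text
pics
scene [[444.8, 0.0, 261.7], [0.0, 444.8, 198.2], [0.0, 0.0, 1.0]] [-0.045  0.108  1.161]
top [[378.8, 0.0, 254.2], [0.0, 378.8, 189.9], [0.0, 0.0, 1.0]] [0.476 0.035 1.274]
wrist [[290.1, 0.0, 253.9], [0.0, 290.1, 187.7], [0.0, 0.0, 1.0]] [0.067 0.578 0.373]
{'clock': 0.15, 'qpos': array([ 1.18997788e+00,  2.76413105e-01,  1.50584395e+00, -2.53095228e-05,
        1.36070279e+00, -1.20998074e-01]), 'qd': array([-2.56166590e-03, -3.71188662e-03,  9.41873438e-05, -4.64976820e-05,
       -1.57076816e-03,  5.36268189e-04]), 'effort': array([ 1.64347304e-03, -4.17144728e+01, -2.46034062e+01, -1.12973387e-05,
        7.48122751e-03, -3.65846233e-05]), 'position': array([0.14757632, 0.55530134, 0.21405869]), 'ee_rot': array([-0.56030428,  0.5608118 ,  0.43060411, -0.43142711]), 'contact_force': array([-0.66620513,  0.70100855, -0.3673018 ]), 'moment': array([-0.0394404 , -0.02491354, -0.01993258]), 'width': 0.08543703813583763} 0.017
```

View pics/top0.png

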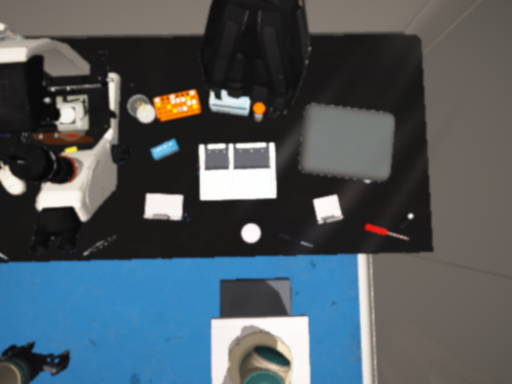

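View pics/scene0.png

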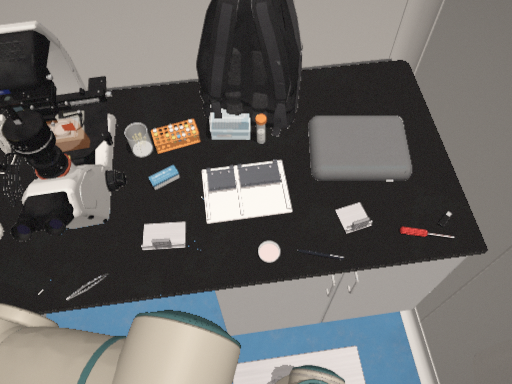

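The top view shows the board at about (237,172), the long strip left at (163,207), the short strip right at (327,208), the dish at (250,232), the pen at (300,241) and the slide box at (165,149). Next I'll enlarge these and measure.

```bash
python3 - <<'E'
from h import *
a=cv2.imread('pics/scene0.png'); b=cv2.imread('pics/top0.png')
A=cv2.resize(a[150:270,130:390],None,fx=3,fy=3,interpolation=cv2.INTER_CUBIC); cv2.imwrite('pics/s_crop.png',A)
B=cv2.resize(b[130:250,130:390],None,fx=3,fy=3,interpolation=cv2.INTER_CUBIC); cv2.imwrite('pics/t_crop.png',B)
for n in ['top0','scene0']:
    d=load(n); P=cloud(d); px=d['pixels'].astype(int)
    m=((px.min(-1)>150)&(px.max(-1)-px.min(-1)<60)).astype(np.uint8)
    print(n)
    k,l,st,c=cv2.connectedComponentsWithStats(m)
    for i in range(1,k):
        if st[i,4]<60 or st[i,4]>8000: continue
        q=P[l==i]; z=q[:,2]
        md=np.median(q,0)
        if not(0.2<md[0]<0.8 and abs(md[1])<.45):continue
        cs=[l.shape and None]
        pts=np.argwhere(l==i)[:,::-1].astype(np.float32)
        h=0.01 if st[i,4]>1500 else 0.004
        W=np.array([ray(d,u,v,h)[:2] for u,v in pts],np.float32)
        r=cv2.minAreaRect(W*1000)
        print(st[i],c[i].round(1),'z',np.percentile(z,[5,50,95]).round(4),'rect',np.round(r[0],1),np.round(r[1],1),round(r[2],1))
E
```

```text
top0
[235 143  32   6 165] [250.  145.3] z [0.0056 0.013  0.0247] rect [720.6  17.3] [105.1  17.1] 88.9
[ 199  142   78   58 2754] [237.4 179.1] z [0.0049 0.0116 0.0216] rect [634.7  62.9] [188.6 256. ] 0.6
[207 144  19   6  94] [215.8 146.1] z [0.0067 0.0119 0.0252] rect [719.4 134.1] [60.8 17.1] 88.9
[144 194  39  26 866] [163.4 205.8] z [0.001  0.0055 0.0219] rect [521.8 312.9] [122.1  81.5] 85.1
[313 195  30  28 562] [327.3 207.9] z [0.0007 0.0055 0.0498] rect [ 501.5 -236.5] [81.4 84.3] 11.2
[241 224  20  19 288] [250.6 232.7] z [0.0033 0.0159 0.0205] rect [427.3  23.9] [61.2 61.1] 43.6
scene0
[241 161  32   6  86] [256.4 163.6] z [-0.0019  0.0091  0.0182] rect [730.5  17.5] [ 9.8 98. ] 0.4
[ 202  160   90   64 2986] [245.8 199.3] z [0.0056 0.0101 0.0187] rect [637.   64.2] [188.3 251.1] 0.5
[336 203  33  30 533] [351.3 215.4] z [-0.0002  0.0038  0.049 ] rect [ 505.6 -236. ] [81.  79.5] 11.7
[141 222  44  26 891] [164.2 233.5] z [-0.      0.0041  0.047 ] rect [527.  312.5] [121.9  78.6] 81.9
[258 241  22  21 368] [268.6 251.1] z [0.0106 0.0145 0.0186] rect [434.4  23.6] [59.  60.4] 81.9
[ 323  257  142  127 5575] [391.6 298. ] z [-0.7449 -0.3557 -0.1005] rect [ 262.  -286.2] [291.  367.9] 57.2
[ 215  274  127   61 4940] [275.  304.3] z [-0.6071 -0.301  -0.0967] rect [278.7  10.7] [342.4 121.5] 90.0
```

View pics/s_crop.png

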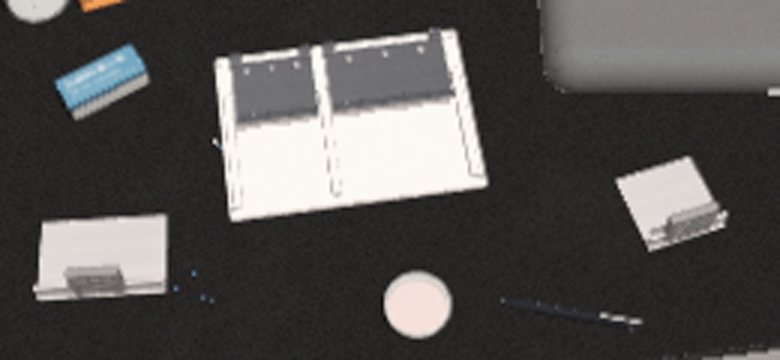

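View pics/t_crop.png

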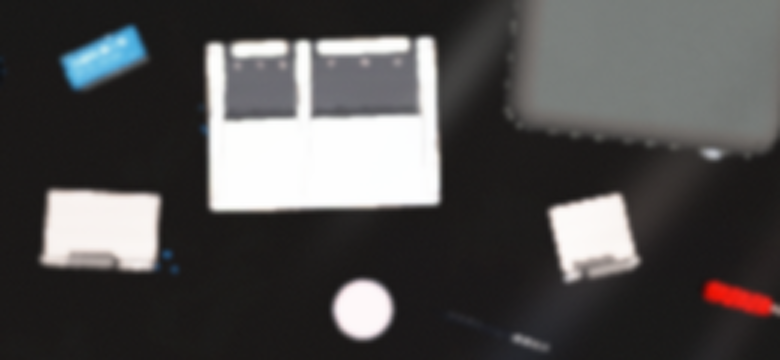

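The scene crop shows both tabs at the strips' robot-facing edges, so their rear edges already face +x. The narrow bay is on the left (+y). Next I'll work out the poses and the tool yaw, then move over the short strip for a wrist view.

```bash
python3 - <<'E'
from h import *
from scipy.spatial.transform import Rotation as Ro
s=manip.get_state(); q=s['ee_rot']; R=Ro.from_quat(q[[1,2,3,0]]).as_matrix(); print(R.round(3), np.degrees(np.arctan2(R[1,0],R[0,0])))
# yaw=0.55deg board
c=np.array([635.8,63.5]);a=np.radians(.55);M=np.array([[np.cos(a),-np.sin(a)],[np.sin(a),np.cos(a)]])
for n,p in dict(short=(-37.5,70),long=(-37.5,-50)).items(): print(n,c+M@p)
for n in ['top0','scene0']:
    d=load(n);P=cloud(d);z=P[...,2]
    for nm,y0,y1 in [('long',.22,.40),('short',-.30,-.17)]:
        m=(P[...,0]>.4)&(P[...,0]<.6)&(P[...,1]>y0)&(P[...,1]<y1)&(z>.032)&(z<.06)
        q=P[m]; print(n,nm,m.sum(),np.median(q,0).round(4), q.min(0).round(3),q.max(0).round(3))
E
```

```text
[[ 0.257 -0.    -0.966]
 [ 0.966 -0.001  0.257]
 [-0.001 -1.     0.   ]] 75.1136982219894
short [597.6297863  133.13680626]
long [598.78168591  13.14233502]
top0 long 54 [0.4882 0.3096 0.0499] [0.482 0.288 0.034] [0.492 0.335 0.057]
top0 short 57 [ 0.4688 -0.2409  0.0507] [ 0.46  -0.266  0.035] [ 0.476 -0.219  0.058]
scene0 long 106 [0.4858 0.3151 0.0474] [0.48  0.291 0.032] [0.494 0.34  0.055]
scene0 short 95 [ 0.4672 -0.2412  0.047 ] [ 0.461 -0.265  0.032] [ 0.478 -0.217  0.057]
```

Request:
arm_command([
  [8.5,[1.6,-4,0],-0.0555],
  [8.5,[1.6,-4,0],-0.0555],
  [8.5,[1.6,-4,0],-0.0555],
  [8.5,[1.6,-4,0],-0.0555],
  [8.5,[1.6,-4,0],-0.0555],
  [8.5,[1.6,-4,0],-0.0555],
  [8.5,[1.6,-4,0],-0.0555],
  [8.5,[1.6,-4,0],-0.0555],
  [8.5,[1.6,-4,0],-0.0555],
  [8.5,[1.6,-4,0],-0.0555],
], grip_force=60)

```text
clock: 1.15
position: [0.3078, 0.1541, 0.2148]
ee_rot: [-0.657, 0.657, 0.261, -0.26]
contact_force: [0.5, 0.1, -0.3]
width: 0.0848
```

Request:
arm_command([
  [8.5,[1.6,-4,0],-0.0555],
  [8.5,[1.6,-4,0],-0.0555],
  [8.5,[1.6,-4,0],-0.0555],
  [8.5,[1.6,-4,0],-0.0555],
  [8.5,[1.6,-4,0],-0.0555],
  [8.5,[1.6,-4,0],-0.0555],
  [8.5,[1.6,-4,0],-0.0555],
  [8.5,[1.6,-4,0],-0.0555],
  [8.5,[1.6,-4,0],-0.0555],
  [8.5,[1.6,-4,0],-0.0555],
  [8.5,[0,0,0],0],
  [8.5,[0,0,0],0],
])

```text
clock: 2.35
position: [0.4673, -0.2446, 0.2138]
ee_rot: [0.704, -0.703, -0.07, 0.071]
contact_force: [-0.6, 0.6, -0.3]
width: 0.085
```

```bash
cat >> h.py <<'E'
from scipy.spatial.transform import Rotation as Ro
def st():
    s=manip.get_state(); q=s['ee_rot']; R=Ro.from_quat(q[[1,2,3,0]]).as_matrix()
    print('t',round(s['clock'],2),'p_mm',(s['position']*1000).round(1),'yaw',np.degrees(np.arctan2(R[1,0],R[0,0])).round(2),'down',R[:,1].round(3),'F',s['contact_force'].round(2),'M',s['moment'].round(2),'w',(s['width']*1000).round(1),'q6',s['qpos'][5].round(2))
    return s,R
E
python3 - <<'E'
from h import *
st(); grab('wrist','w1')
E
```

```text
Traceback (most recent call last):
  File "h.py", line 21, in st
    print('t',round(s['clock'],2),'p_mm',(s['position']*1000).round(1),'yaw',np.degrees(np.arctan2(R[1,0],R[0,0])).round(2),'down',R[:,1].round(3),'F',s['contact_force'].round(2),'M',s['moment'].round(2),'w',(s['width']*1000).round(1),'q6',s['qpos'][5].round(2))
                                                                                                                                                                                                                ^^^^^^^^^^^^^^^^^^^^^^^
AttributeError: 'float' object has no attribute 'round'
```

```bash
sed -i "s/(s\['width'\]\*1000).round(1)/round(s['width']*1000,1)/" h.py
python3 - <<'E'
from h import *
st(); grab('wrist','w1')
E
```

```text
t 2.35 p_mm [ 467.3 -244.6  213.8] yaw 11.44 down [-0.002  0.002 -1.   ] F [-0.63  0.56 -0.29] M [-0.    0.02  0.04] w 85.0 q6 -0.81
```

View pics/w1.png

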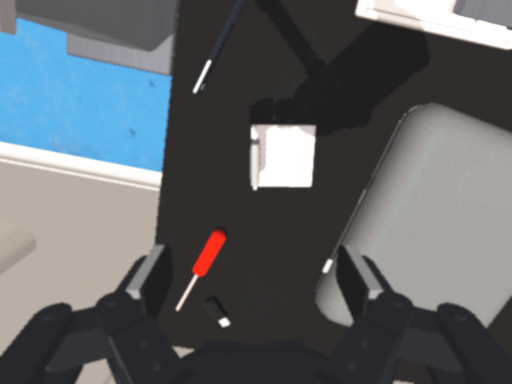

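The wrist picture shows the short strip at about (284,156), square to the jaw axis, with its tab on the left edge near (255,157). I'll measure both.

```bash
python3 - <<'E'
from h import *
d=load('w1'); P=cloud(d); px=d['pixels'].astype(int)
print(-d['R'].T@d['t'])
m=(px.min(-1)>110)&(px.max(-1)-px.min(-1)<60); v,u=np.mgrid[:384,:512]
m&=(u>240)&(u<325)&(v>115)&(v<200)
q=P[m]; print(m.sum(),np.percentile(q[:,2],[5,25,50,75,95]).round(4))
pl=m&(P[...,2]<.012)&(P[...,2]>-.005); tab=m&(P[...,2]>.035)&(P[...,2]<.06)
pts=np.argwhere(pl)[:,::-1]
W=np.array([ray(d,a,b,.004)[:2] for a,b in pts],np.float32)*1000
print('plate',pl.sum(),cv2.minAreaRect(W), np.median(P[pl],0))
pts=np.argwhere(tab)[:,::-1]
W=np.array([ray(d,a,b,.05)[:2] for a,b in pts],np.float32)*1000
print('tab',tab.sum(),cv2.minAreaRect(W),P[tab].mean(0), P[tab][:,2].max())
# unsharp outline
A=cv2.resize(cv2.imread('pics/w1.png')[110:205,235:335],None,fx=6,fy=6,interpolation=cv2.INTER_CUBIC); cv2.imwrite('pics/w1c.png',A)
E
```

```text
[ 0.45123343 -0.16150871  0.37319917]
3975 [0.0017 0.0034 0.004  0.0047 0.0494]
plate 3499 ((503.9902038574219, -238.10195922851562), (82.6949691772461, 86.28761291503906), 12.349055290222168) [ 0.50764579 -0.23225156  0.00382142]
tab 397 ((467.5856018066406, -240.87637329101562), (10.473953247070312, 49.3497200012207), 11.748821258544922) [ 0.46781423 -0.24113153  0.04846245] 0.05143982901050591
```

View pics/w1c.png

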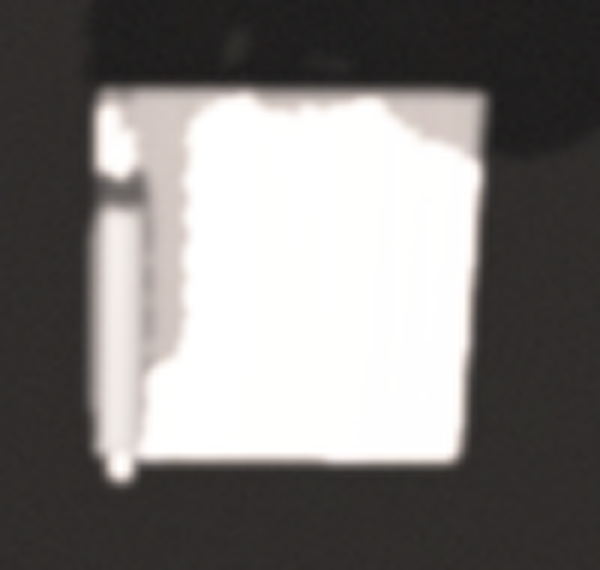

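Request:
arm_command([
  [8.5,[0,0.37,-3],0.005],
  [8.5,[0,0,-3],0],
  [8.5,[0,0,-3],0],
  [8.5,[0,0,-3],0],
  [8.5,[0,0,-2],0],
  [8.5,[0,0,-1.5],0],
  [8.5,[0,0,-1],0],
  [8.5,[0,0,-0.8],0],
  [8.5,[0,0,-0.5],0],
  [8.5,[0,0,0],0],
])

```text
clock: 3.4
position: [0.4676, -0.2402, 0.0366]
ee_rot: [0.703, -0.703, -0.073, 0.073]
contact_force: [-0.5, -0.1, -0.0]
width: 0.085
```

```bash
python3 - <<'E'
from h import *
st(); grab('wrist','w2')
E
```

```text
t 3.4 p_mm [ 467.6 -240.2   36.6] yaw 11.83 down [-0.  0. -1.] F [-0.49 -0.07 -0.04] M [-0.   -0.01  0.04] w 85.0 q6 -0.81
```

View pics/w2.png

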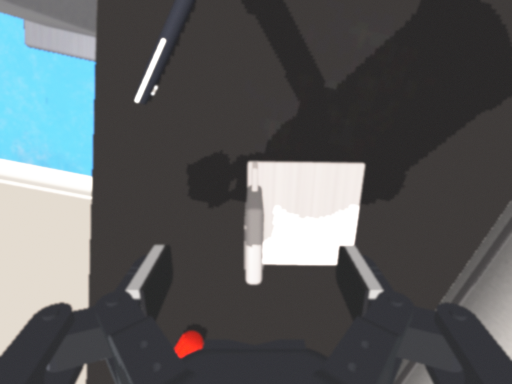

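```bash
python3 - <<'E'
from h import *
d=load('w2')
for X in [(.4676,-.2402,.0366),(.4676,-.2402,.0196),(.4676,-.2402,.0386),(.4676,-.2402,.05)]:
    c=d['R']@np.array(X)+d['t']; print((d['intrinsics']@c/c[2])[:2])
P=cloud(d);v,u=np.mgrid[:384,:512]
t=(P[...,2]>.035)&(P[...,2]<.06)&(u>225)&(u<290)&(v>150)&(v<300)
pts=np.argwhere(t)[:,::-1]
W=np.array([ray(d,a,b,.05)[:2] for a,b in pts],np.float32)*1000
print(t.sum(),cv2.minAreaRect(W))
E
```

```text
[253.08547855 234.33917842]
[253.14767885 222.23801414]
[253.0774148 235.907993 ]
[253.02793113 245.53511716]
1509 ((467.4773864746094, -238.70413208007812), (10.664010047912598, 53.98115158081055), 10.880956649780273)
```

The tab lies centred between the pads: TCP projects to (253,234) and the tab top spans rows 187–287. Closing.

Request:
arm_command([
  [5,[0,0,0],0],
  [3,[0,0,0],0],
  [1.5,[0,0,0],0],
  [0,[0,0,0],0],
  [0,[0,0,0],0],
  [0,[0,0,0],0],
  [0,[0,0,0],0],
  [0,[0,0,0],0],
  [0,[0,0,0],0],
  [0,[0,0,0],0],
], grip_force=60)

```text
clock: 4.45
position: [0.4677, -0.2405, 0.0367]
ee_rot: [0.703, -0.703, -0.073, 0.073]
contact_force: [0.1, -0.6, -0.2]
width: 0.0001
```

```bash
python3 - <<'E'
from h import *
st()
E
```

```text
t 4.45 p_mm [ 467.7 -240.5   36.7] yaw 11.8 down [ 0.  0. -1.] F [ 0.12 -0.56 -0.22] M [ 0.01  0.02 -0.03] w 0.1 q6 -0.81
```

The jaws closed to 0 mm, so nothing is held. I'll look.

```bash
python3 - <<'E'
from h import *
grab('wrist','w3'); grab('scene','s3')
A=cv2.imread('pics/s3.png')[150:270,300:420]; cv2.imwrite('pics/s3c.png',cv2.resize(A,None,fx=5,fy=5,interpolation=cv2.INTER_CUBIC))
E
```

```text
(no output)
```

View pics/w3.png

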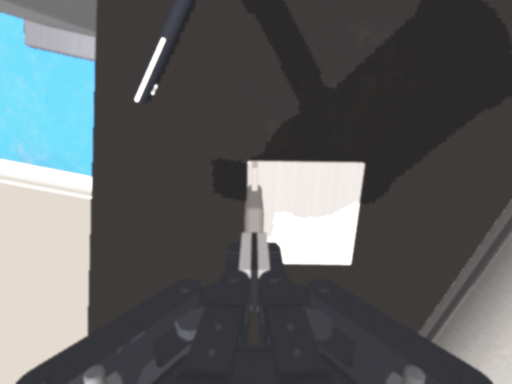

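View pics/s3c.png

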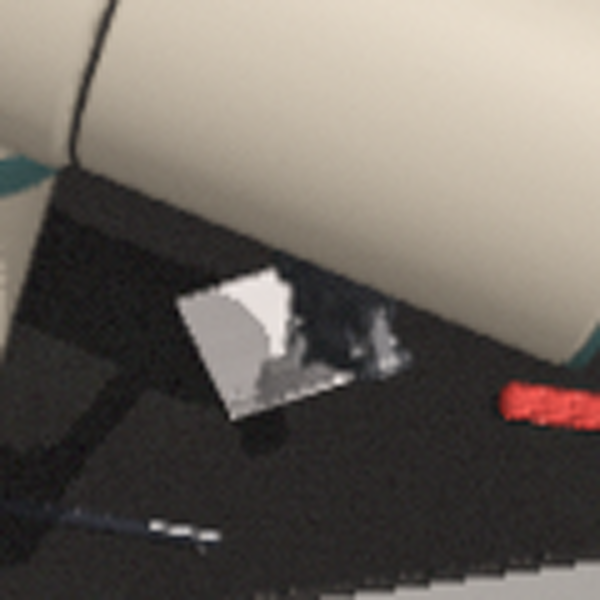

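```bash
python3 - <<'E'
from h import *
d=load('w3');P=cloud(d)
for v in range(185,300,6):
    print(v,[tuple((P[v,u]*1000).round(0).astype(int)) for u in (244,250,254,258,264,272)])
A=cv2.resize(cv2.imread('pics/w3.png')[150:300,180:340],None,fx=4,fy=4,interpolation=cv2.INTER_CUBIC); cv2.imwrite('pics/w3c.png',A)
E
```

```text
185 [(np.int64(457), np.int64(-222), np.int64(0)), (np.int64(461), np.int64(-219), np.int64(9)), (np.int64(463), np.int64(-215), np.int64(20)), (np.int64(466), np.int64(-218), np.int64(9)), (np.int64(471), np.int64(-218), np.int64(5)), (np.int64(476), np.int64(-217), np.int64(5))]
191 [(np.int64(458), np.int64(-227), np.int64(-1)), (np.int64(461), np.int64(-218), np.int64(22)), (np.int64(464), np.int64(-218), np.int64(21)), (np.int64(466), np.int64(-218), np.int64(20)), (np.int64(472), np.int64(-223), np.int64(5)), (np.int64(477), np.int64(-221), np.int64(5))]
197 [(np.int64(459), np.int64(-231), np.int64(1)), (np.int64(461), np.int64(-218), np.int64(33)), (np.int64(464), np.int64(-218), np.int64(32)), (np.int64(466), np.int64(-218), np.int64(31)), (np.int64(473), np.int64(-227), np.int64(4)), (np.int64(478), np.int64(-226), np.int64(3))]
203 [(np.int64(460), np.int64(-236), np.int64(0)), (np.int64(461), np.int64(-219), np.int64(42)), (np.int64(464), np.int64(-218), np.int64(42)), (np.int64(466), np.int64(-218), np.int64(42)), (np.int64(474), np.int64(-232), np.int64(4)), (np.int64(4
[... 3928 characters left out ...]
64(-231), np.int64(98)), (np.int64(469), np.int64(-227), np.int64(104)), (np.int64(472), np.int64(-225), np.int64(104))]
293 [(np.int64(462), np.int64(-227), np.int64(108)), (np.int64(466), np.int64(-240), np.int64(91)), (np.int64(468), np.int64(-241), np.int64(90)), (np.int64(468), np.int64(-233), np.int64(99)), (np.int64(469), np.int64(-227), np.int64(107)), (np.int64(472), np.int64(-226), np.int64(107))]
299 [(np.int64(462), np.int64(-228), np.int64(111)), (np.int64(467), np.int64(-244), np.int64(91)), (np.int64(469), np.int64(-242), np.int64(93)), (np.int64(469), np.int64(-237), np.int64(98)), (np.int64(469), np.int64(-227), np.int64(109)), (np.int64(472), np.int64(-227), np.int64(109))]
```

View pics/w3c.png

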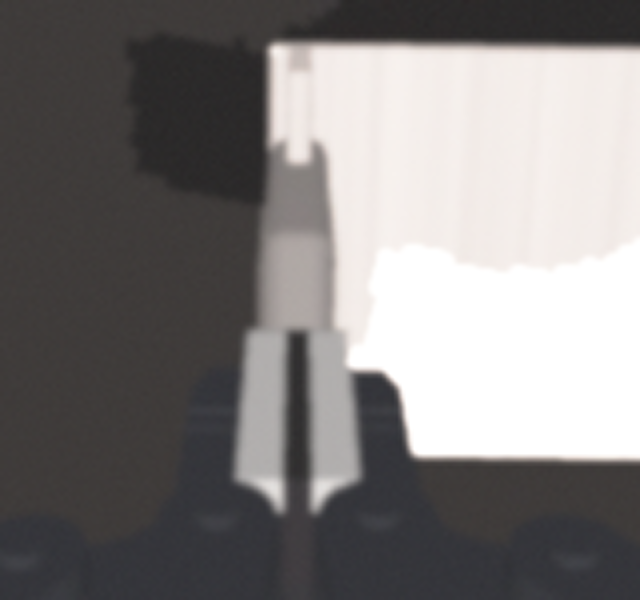

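The depth reading puts the shut fingertips at about z = 54 mm. That is above the tab top at 50 mm, although the reported TCP is at 36.7 mm with the tips supposed to be 17 mm lower. I'll measure this offset before going lower.

```bash
python3 - <<'E'
from h import *
d=load('w3');P=cloud(d)
for v in range(226,238):
    print(v,[(P[v,u]*1000).round(1).tolist() for u in (246,263)])
d=load('w2');P=cloud(d)
for v in range(240,300,5):
    print(v,[(P[v,u]*1000).round(0).tolist() for u in (150,160,345,352,362)])
print(manip.get_state()['qpos'], manip.finger_overhang, [a for a in dir(manip) if a[0]!='_'])
E
```

```text
226 [[461.5, -230.3, 47.9], [471.6, -230.6, 43.4]]
227 [[461.6, -230.3, 49.1], [471.9, -231.7, 42.3]]
228 [[461.8, -231.4, 48.2], [471.8, -231.7, 43.6]]
229 [[461.9, -232.0, 48.4], [472.0, -232.6, 43.1]]
230 [[462.0, -232.3, 48.9], [472.2, -233.5, 42.6]]
231 [[462.1, -233.1, 48.6], [477.7, -253.2, 4.5]]
232 [[461.7, -229.8, 56.1], [470.5, -227.4, 57.2]]
233 [[461.6, -229.2, 58.4], [470.6, -228.0, 57.2]]
234 [[461.7, -229.8, 58.4], [470.5, -227.8, 58.7]]
235 [[461.7, -229.6, 59.8], [470.4, -227.5, 60.4]]
236 [[461.7, -229.5, 61.1], [470.3, -227.5, 61.5]]
237 [[461.7, -229.2, 62.7], [470.2, -227.1, 63.3]]
240 [[396.0, -280.0, 0.0], [403.0, -279.0, -1.0], [539.0, -248.0, 4.0], [544.0, -247.0, 4.0], [554.0, -247.0, 0.0]]
245 [[396.0, -285.0, -1.0], [421.0, -238.0, 70.0], [509.0, -219.0, 71.0], [513.0, -219.0, 70.0], [555.0, -251.0, -1.0]]
250 [[417.0, -239.0, 75.0], [422.0, -237.0, 76.0], [508.0, -219.0, 75.0], [511.0, -219.0, 75.0], [557.0, -256.0, -0.0]]
255 [[419.0, -238.0, 80.0], [423.0, -237.0, 80.0], [507.0, -220.0, 78.0], [510.0, -219.0, 80.0], [518.0, -221.0, 73.0]]
260 [[420.0, 
[... 427 characters left out ...]
, -223.0, 90.0], [509.0, -218.0, 96.0]]
280 [[424.0, -239.0, 95.0], [426.0, -247.0, 85.0], [509.0, -230.0, 83.0], [508.0, -225.0, 90.0], [508.0, -219.0, 98.0]]
285 [[424.0, -241.0, 96.0], [426.0, -249.0, 85.0], [510.0, -233.0, 83.0], [509.0, -227.0, 91.0], [507.0, -219.0, 102.0]]
290 [[425.0, -242.0, 98.0], [427.0, -250.0, 87.0], [510.0, -235.0, 84.0], [508.0, -228.0, 93.0], [507.0, -221.0, 102.0]]
295 [[425.0, -245.0, 97.0], [427.0, -253.0, 86.0], [511.0, -237.0, 85.0], [510.0, -232.0, 92.0], [508.0, -223.0, 102.0]]
[-6.07395824e-01  3.67777028e-01  1.86530716e+00  9.60915852e-05
  9.08490084e-01 -8.13461603e-01] 0.017 ['MotionError', 'finger_overhang', 'get_image', 'get_state', 'sign_off']
```

The measurements agree with each other: the plate shows at 4 mm and the tab at 50 mm. The open tips were at about 70 mm and the shut tips at about 56 mm, so the real tips sit about 19 mm above the reported TCP height instead of 17 mm below it. I'll use the measured offset: open, go 37 mm lower, and check again before closing.

Request:
arm_command([
  [5,[0,0,0],0],
  [5,[0,0,0],0],
  [5,[0,0,0],0],
  [5,[0,0,0],0],
  [5,[0,0,-0.7],0],
  [5,[0,0,-0.7],0],
  [5,[0,0,-0.5],0],
  [5,[0,0,-0.3],0],
  [5,[0,0,0],0],
])

```text
clock: 5.45
position: [0.4673, -0.2403, 0.014]
ee_rot: [0.704, -0.703, -0.072, 0.073]
contact_force: [-0.3, 0.2, -0.3]
width: 0.0498
```

```bash
python3 - <<'E'
from h import *
st(); d=grab('wrist','w4'); P=cloud(d)
z=P[...,2]; 
for u in list(range(180,240,6))+list(range(268,330,6)):
    col=[v for v in range(200,300) if .02<z[v,u]<.12]
    if col: print(u,col[0],(P[col[0]+1,u]*1000).round(0).tolist())
E
```

```text
t 5.45 p_mm [ 467.3 -240.3   14. ] yaw 11.8 down [-0.001  0.001 -1.   ] F [-0.33  0.16 -0.3 ] M [-0.03  0.02 -0.03] w 49.8 q6 -0.81
180 247 [430.0, -240.0, 44.0]
186 245 [432.0, -239.0, 43.0]
192 238 [434.0, -235.0, 42.0]
198 235 [437.0, -235.0, 38.0]
204 235 [440.0, -234.0, 38.0]
304 235 [491.0, -223.0, 39.0]
310 235 [494.0, -222.0, 39.0]
316 240 [496.0, -221.0, 45.0]
322 245 [500.0, -225.0, 42.0]
328 248 [503.0, -225.0, 45.0]
```

View pics/w4.png

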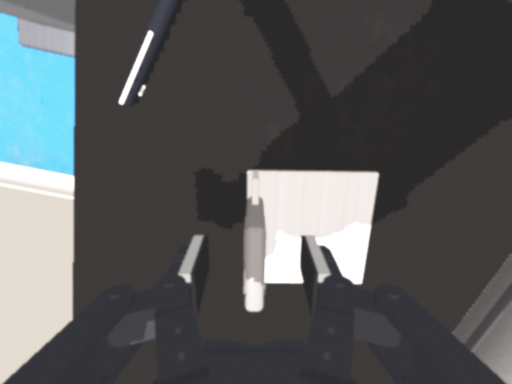

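The fingers straddle the tab, with tips near z = 37 mm. This confirms the offset, so I'll go another 14 mm down and close.

Request:
arm_command([
  [5,[0,0,-0.7],0],
  [5,[0,0,-0.5],0],
  [5,[0,0,-0.2],0],
  [5,[0,0,0],0],
  [0,[0,0,0],0],
  [0,[0,0,0],0],
  [0,[0,0,0],0],
  [0,[0,0,0],0],
  [0,[0,0,0],0],
  [0,[0,0,0],0],
  [0,[0,0,0],0],
])

```text
clock: 6.6
position: [0.468, -0.2408, 0.001]
ee_rot: [-0.703, 0.704, 0.073, -0.072]
contact_force: [-0.1, -0.4, 4.4]
width: 0.0093
```

```bash
python3 - <<'E'
from h import *
st(); d=grab('wrist','w5')
E
```

```text
t 6.6 p_mm [ 468.  -240.8    1. ] yaw 11.8 down [ 0.001 -0.    -1.   ] F [-0.06 -0.39  4.41] M [-0.01 -0.02 -0.02] w 9.3 q6 -0.81
```

View pics/w5.png

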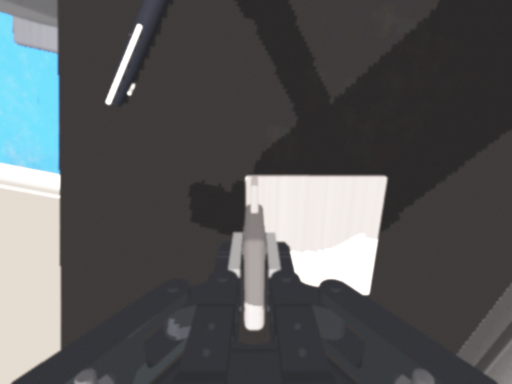

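The tab is gripped at 9.3 mm, with the tab visible between the pads at (255,265). Now I'll lift it and carry it to a spot above the narrow bay.

Request:
arm_command([
  [0,[0,0,0.5],0],
  [0,[0,0,1.5],0],
  [0,[0,0,2],0],
  [0,[0,0,2],0],
  [0,[0,0,2],0],
  [0,[0,0,1.5],0],
  [0,[0,0,0.5],0],
  [0,[0,0,0],0],
])

```text
clock: 7.45
position: [0.4678, -0.2406, 0.1011]
ee_rot: [-0.703, 0.704, 0.073, -0.072]
contact_force: [-0.1, 0.1, -0.9]
width: 0.0092
```

```bash
python3 - <<'E'
from h import *
st(); d=grab('wrist','w6')
E
```

```text
t 7.45 p_mm [ 467.8 -240.6  101.1] yaw 11.8 down [ 0.001 -0.    -1.   ] F [-0.08  0.12 -0.93] M [-0.01 -0.04 -0.  ] w 9.2 q6 -0.81
```

View pics/w6.png

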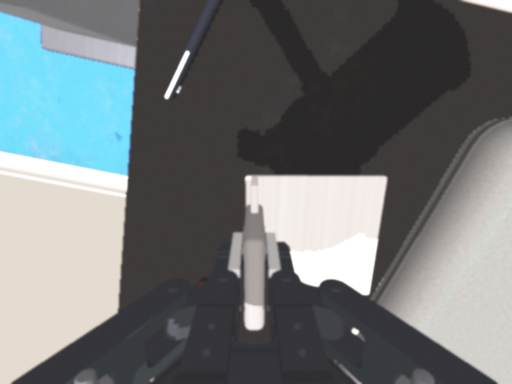

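The strip hangs in the grip exactly as before. Carrying it over to the narrow bay.

Request:
arm_command([
  [0,[0.2,1,0],0],
  [0,[0.6,3,0],-0.02],
  [0,[0.7,3.6,0],-0.022],
  [0,[0.7,3.6,0],-0.022],
  [0,[0.7,3.6,0],-0.022],
  [0,[0.7,3.6,0],-0.022],
  [0,[0.7,3.6,0],-0.022],
  [0,[0.7,3.6,0],-0.022],
  [0,[0.7,3.6,0],-0.022],
  [0,[0.7,3.6,0],-0.022],
  [0,[0.6,3,0],0],
  [0,[0.2,1.3,0],0],
])

```text
clock: 8.7
position: [0.5391, 0.1336, 0.0996]
ee_rot: [0.707, -0.707, -0.004, 0.005]
contact_force: [1.1, -0.4, -1.2]
width: 0.0091
```

Request:
arm_command([
  [0,[0.5,0,0],0],
  [0,[0,0,0],0],
  [0,[0,0,0],0],
])

```text
clock: 9.0
position: [0.5444, 0.1291, 0.1004]
ee_rot: [-0.707, 0.707, 0.003, -0.003]
contact_force: [0.6, -0.3, -1.1]
width: 0.0092
```

```bash
python3 - <<'E'
from h import *
st(); d=grab('wrist','w7'); grab('top','t7'); grab('scene','s7')
P=cloud(d); print((P[160:190:10,280:380:30]*1000).round(0).tolist())
E
```

```text
t 9.0 p_mm [544.4 129.1 100.4] yaw 0.51 down [-0.001 -0.001 -1.   ] F [ 0.57 -0.26 -1.06] M [ 0.    0.01 -0.05] w 9.2 q6 0.1
[[[567.0, 154.0, 10.0], [594.0, 155.0, 9.0], [620.0, 155.0, 10.0], [640.0, 159.0, 25.0]], [[568.0, 146.0, 11.0], [594.0, 146.0, 11.0], [621.0, 146.0, 11.0], [642.0, 150.0, 23.0]], [[559.0, 165.0, 104.0], [576.0, 166.0, 104.0], [593.0, 166.0, 104.0], [610.0, 166.0, 103.0]]]
```

View pics/w7.png

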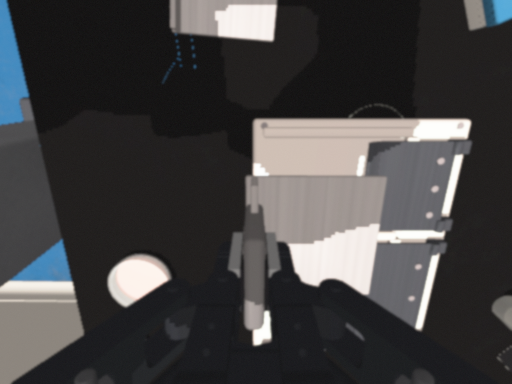

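View pics/t7.png

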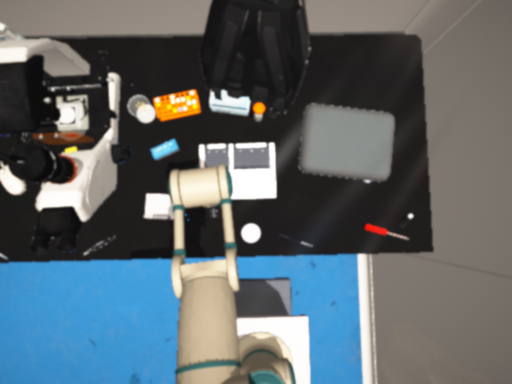

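The wrist view shows the board's left edge at row 120, the left rib at rows 125–138, the front edge at column 254 and the flap lips near column 367. I'll take edge points from this.

```bash
python3 - <<'E'
from h import *
d=load('w7');P=cloud(d);px=d['pixels'].astype(int).sum(-1)/3
for u in (285,320,350):
    print(u,[(v,int(px[v,u]),int(P[v,u,1]*1000),int(P[v,u,2]*1000)) for v in range(114,180,2)])
A=cv2.resize(cv2.imread('pics/w7.png')[100:260,240:480],None,fx=3.3,fy=3.3,interpolation=cv2.INTER_CUBIC); cv2.imwrite('pics/w7c.png',A)
E
```

```text
285 [(114, 19, 192, 0), (116, 25, 191, 0), (118, 90, 189, 0), (120, 175, 188, 9), (122, 191, 187, 9), (124, 193, 185, 9), (126, 184, 183, 10), (128, 179, 183, 17), (130, 194, 181, 17), (132, 193, 179, 17), (134, 190, 178, 18), (136, 176, 176, 17), (138, 182, 173, 10), (140, 193, 172, 9), (142, 194, 170, 10), (144, 194, 168, 9), (146, 194, 166, 9), (148, 193, 165, 10), (150, 191, 163, 9), (152, 194, 161, 9), (154, 193, 160, 11), (156, 192, 157, 9), (158, 193, 156, 9), (160, 194, 154, 10), (162, 192, 152, 10), (164, 193, 150, 8), (166, 193, 149, 10), (168, 193, 147, 9), (170, 193, 145, 11), (172, 193, 143, 9), (174, 182, 141, 9), (176, 144, 167, 102), (178, 156, 166, 102)]
320 [(114, 20, 193, 0), (116, 20, 191, 0), (118, 91, 189, 0), (120, 174, 189, 10), (122, 191, 187, 9), (124, 192, 185, 9), (126, 185, 184, 11), (128, 179, 183, 17), (130, 193, 181, 17), (132, 193, 180, 17), (134, 191, 178, 17), (136, 177, 176, 17), (138, 182, 173, 9), (140, 193, 172, 9), (142, 193, 170, 9), (144, 192, 168, 10), (146, 192, 167, 10), (148, 192, 165, 9), (150, 193, 163, 9), (152, 193, 161, 10), (154, 19
[... 242 characters left out ...]
8, 151, 166, 103)]
350 [(114, 56, 193, 0), (116, 90, 191, 0), (118, 103, 190, 0), (120, 176, 189, 8), (122, 191, 187, 10), (124, 192, 186, 9), (126, 184, 184, 9), (128, 180, 183, 16), (130, 193, 182, 18), (132, 192, 180, 17), (134, 190, 178, 17), (136, 178, 177, 17), (138, 182, 174, 10), (140, 193, 172, 9), (142, 193, 170, 9), (144, 193, 169, 10), (146, 192, 167, 9), (148, 193, 165, 9), (150, 192, 163, 10), (152, 192, 162, 10), (154, 192, 160, 10), (156, 192, 158, 9), (158, 192, 156, 9), (160, 192, 155, 11), (162, 192, 153, 10), (164, 192, 151, 9), (166, 192, 149, 9), (168, 192, 147, 10), (170, 192, 145, 9), (172, 191, 144, 11), (174, 183, 141, 9), (176, 145, 167, 103), (178, 150, 166, 103)]
```

View pics/w7c.png

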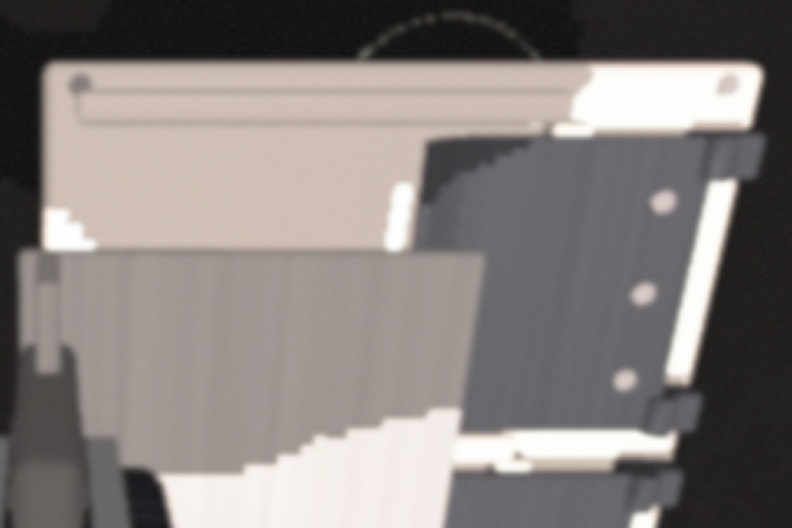

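```bash
python3 - <<'E'
from h import *
d=load('w7');P=cloud(d);px=d['pixels'].astype(int).sum(-1)/3
for u in (395,405,420):
    print(u,[(v,int(px[v,u]),(P[v,u]*1000).round(0).astype(int).tolist()) for v in range(222,254,2)])
def edge(u,v0,v1):
    g=np.abs(np.diff(px[v0:v1,u])); i=g.argmax(); return v0+i+.5
for u in (285,320,350): 
    e=edge(u,170,182); print('plate +y edge',u,e,(ray(d,u,e,.104)*1000).round(1))
    e=edge(u,133,140); print('rib inner',u,e,(ray(d,u,e,.018)*1000).round(1))
    e=edge(u,115,123); print('board edge',u,e,(ray(d,u,e,.010)*1000).round(1))
def hedge(v,u0,u1):
    g=np.abs(np.diff(px[v,u0:u1])); i=g.argmax(); return u0+i+.5
for v in (130,145,160): u=hedge(v,245,265); print('front',v,u,(ray(d,u,v,.01)*1000).round(1))
for v in (165,172): u=hedge(v,362,372); print('lip',v,u,(ray(d,u,v,.026)*1000).round(1))
for v in (185,200,215): u=hedge(v,370,395); print('plate rear',v,u,(ray(d,u,v,.104)*1000).round(1))
# plate plane
v,u=np.mgrid[:384,:512]; m=(u>275)&(u<370)&(v>185)&(v<225); q=P[m]; A=np.c_[q[:,:2],np.ones(len(q))]; print('plane',np.linalg.lstsq(A,q[:,2],rcond=None)[0], np.median(q[:,2]))
E
```

```text
395 [(222, 105, [673, 100, 20]), (224, 106, [674, 98, 20]), (226, 104, [674, 96, 20]), (228, 107, [674, 94, 20]), (230, 177, [674, 92, 21]), (232, 241, [681, 84, 9]), (234, 250, [677, 87, 18]), (236, 242, [681, 81, 10]), (238, 218, [679, 81, 15]), (240, 244, [678, 80, 17]), (242, 221, [678, 78, 17]), (244, 110, [677, 78, 20]), (246, 107, [677, 75, 20]), (248, 106, [678, 73, 20]), (250, 108, [678, 71, 20]), (252, 106, [678, 69, 21])]
405 [(222, 104, [683, 100, 20]), (224, 104, [683, 98, 20]), (226, 104, [683, 96, 20]), (228, 107, [683, 94, 20]), (230, 194, [684, 92, 20]), (232, 252, [690, 85, 10]), (234, 253, [691, 82, 9]), (236, 253, [691, 80, 10]), (238, 234, [691, 78, 9]), (240, 191, [692, 76, 10]), (242, 144, [692, 74, 10]), (244, 99, [686, 78, 20]), (246, 106, [686, 76, 22]), (248, 105, [687, 73, 20]), (250, 105, [687, 71, 20]), (252, 106, [688, 69, 20])]
420 [(222, 106, [696, 101, 21]), (224, 107, [696, 98, 20]), (226, 106, [696, 97, 21]), (228, 109, [697, 94, 20]), (230, 194, [698, 92, 19]), (232, 252, [704, 85, 10]), (234, 253, [705, 83, 10]), (236, 252, [705, 81, 11]), (238, 
[... 244 characters left out ...]
.7 104. ]
rib inner 285 135.5 [570.  177.2  18. ]
board edge 285 118.5 [570.2 190.2  10. ]
plate +y edge 320 174.5 [581.2 168.9 104. ]
rib inner 320 135.5 [599.  177.4  18. ]
board edge 320 118.5 [599.7 190.4  10. ]
plate +y edge 350 174.5 [598. 169. 104.]
rib inner 350 137.5 [624.1 176.   18. ]
board edge 350 118.5 [624.9 190.6  10. ]
front 130 252.5 [543.  180.4  10. ]
front 145 252.5 [543.1 167.5  10. ]
front 160 252.5 [543.2 154.2  10. ]
lip 165 364.5 [636.1 154.6  26. ]
lip 172 364.5 [636.9 148.6  26. ]
plate rear 185 385.5 [618.7 163.  104. ]
plate rear 200 382.5 [618.4 153.9 104. ]
plate rear 215 380.5 [618.7 144.5 104. ]
plane [-0.07160224  0.60160697  0.05522001] 0.10323326629547513
```

The measurements agree with the given sizes: board front at x = 543, left rib inner face at y = 177 (bay centre about 133), lip at about 637, giving home at about (598,133). The held plate is centred on the TCP within 1 mm. Lowering in front of the flap.

Request:
arm_command([
  [0,[0.4,0.18,0],0],
  [0,[0.36,0.18,0],0],
  [0,[0,0,-1.5],0],
  [0,[0,0,-2],0],
  [0,[0,0,-2],0],
  [0,[0,0,-1.5],0],
  [0,[0,0,-1],0],
  [0,[0,0,-0.5],0],
  [0,[0,0,0],0],
  [0,[0,0,0],0],
])

```text
clock: 10.15
position: [0.553, 0.1341, 0.0163]
ee_rot: [0.707, -0.707, -0.004, 0.003]
contact_force: [-0.4, -0.4, -0.8]
width: 0.0091
```

```bash
python3 - <<'E'
from h import *
st(); d=grab('wrist','w8')
P=cloud(d)
A=cv2.resize(cv2.imread('pics/w8.png')[130:300,200:440],None,fx=3.3,fy=3.3,interpolation=cv2.INTER_CUBIC); cv2.imwrite('pics/w8c.png',A)
for u in (290,320,340): print(u,[(v,(P[v,u,1:]*1000).round(0).astype(int).tolist()) for v in range(150,190,3)])
for v in (190,210,225): print(v,[(u,(P[v,u]*1000).round(0).astype(int).tolist()) for u in range(270,400,10)])
E
```

```text
t 10.15 p_mm [553.  134.1  16.3] yaw 0.58 down [ 0.001  0.    -1.   ] F [-0.44 -0.38 -0.85] M [0.01 0.05 0.04] w 9.1 q6 0.11
290 [(150, [186, 11]), (153, [184, 10]), (156, [184, 17]), (159, [182, 18]), (162, [181, 19]), (165, [179, 18]), (168, [177, 19]), (171, [173, 11]), (174, [171, 9]), (177, [172, 18]), (180, [170, 20]), (183, [169, 20]), (186, [166, 18]), (189, [165, 20])]
320 [(150, [185, 8]), (153, [184, 11]), (156, [184, 17]), (159, [182, 18]), (162, [181, 18]), (165, [179, 18]), (168, [177, 18]), (171, [173, 9]), (174, [171, 9]), (177, [172, 20]), (180, [170, 19]), (183, [169, 19]), (186, [167, 20]), (189, [165, 18])]
340 [(150, [186, 10]), (153, [184, 9]), (156, [184, 18]), (159, [182, 18]), (162, [181, 18]), (165, [179, 18]), (168, [177, 19]), (171, [173, 11]), (174, [172, 10]), (177, [172, 19]), (180, [170, 18]), (183, [169, 19]), (186, [167, 20]), (189, [165, 20])]
190 [(270, [562, 164, 19]), (280, [568, 164, 19]), (290, [573, 165, 20]), (300, [579, 165, 20]), (310, [585, 164, 19]), (320, [591, 164, 19]), (330, [596, 165, 19]), (340, [602, 165, 19]), (350, [608, 165, 20]), (360, [613, 165, 20]), (370, [619, 165, 20]), (380, [625, 164, 18]), (390, [636, 161, 9])]
210 [(270, [562, 153, 21]), (280, [568, 152, 20]), (290, [574, 152, 19]), (300, [580, 152, 18]), (310, [586, 152, 18]), (320, [592, 152, 19]), (330, [598, 152, 19]), (340, [603, 152, 19]), (350, [609, 153, 20]), (360, [616, 152, 18]), (370, [622, 152, 18]), (380, [626, 153, 20]), (390, [637, 149, 10])]
225 [(270, [563, 143, 20]), (280, [569, 142, 18]), (290, [575, 142, 19]), (300, [581, 142, 19]), (310, [587, 142, 19]), (320, [592, 143, 20]), (330, [598, 143, 19]), (340, [604, 143, 20]), (350, [611, 142, 19]), (360, [616, 143, 20]), (370, [622, 143, 20]), (380, [633, 138, 10]), (390, [639, 138, 10])]
```

View pics/w8c.png

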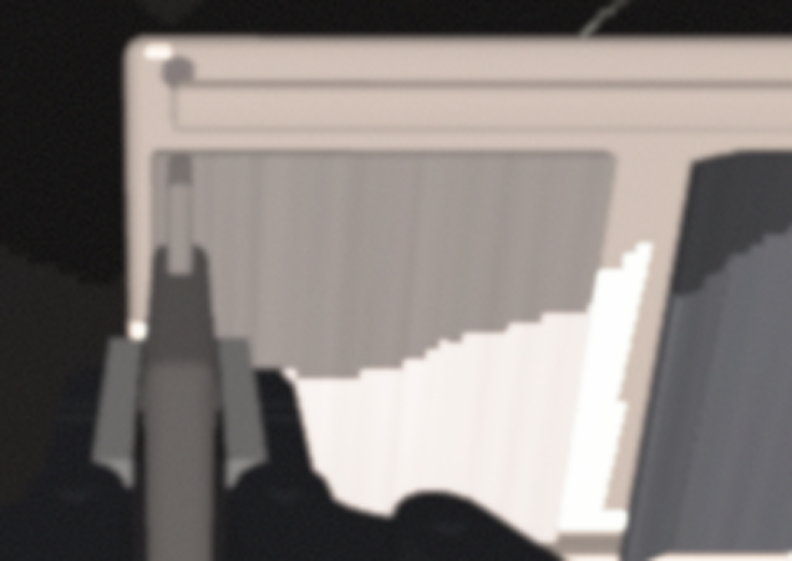

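The plate is level (top at 19 mm), about 4 mm clear of the left rib and still in front of the lip. Lowering onto the face, then sliding.

Request:
arm_command([
  [0,[0,0,-0.3],0],
  [0,[0,0,-0.12],0],
  [0,[0,0,0],0],
  [0,[0.5,-0.08,0],0],
  [0,[0.7,0,0],0],
  [0,[0.7,0,0],0],
  [0,[0.6,0,0],0],
  [0,[0,0,0],0],
])

```text
clock: 11.0
position: [0.579, 0.1332, 0.0116]
ee_rot: [0.707, -0.707, -0.004, 0.003]
contact_force: [0.6, -0.1, -0.6]
width: 0.0092
```

```bash
python3 - <<'E'
from h import *
st(); d=grab('wrist','w9')
P=cloud(d)
A=cv2.resize(cv2.imread('pics/w9.png')[130:300,200:440],None,fx=3.3,fy=3.3,interpolation=cv2.INTER_CUBIC); cv2.imwrite('pics/w9c.png',A)
for v in (190,210,220): print(v,[(u,(P[v,u]*1000).round(0).astype(int).tolist()) for u in range(270,420,10)])
E
```

```text
t 11.0 p_mm [579.  133.2  11.6] yaw 0.56 down [ 0.002  0.    -1.   ] F [ 0.63 -0.08 -0.6 ] M [ 0.03 -0.   -0.01] w 9.2 q6 0.1
190 [(270, [588, 163, 15]), (280, [594, 164, 15]), (290, [600, 163, 15]), (300, [605, 163, 14]), (310, [611, 164, 15]), (320, [617, 163, 14]), (330, [623, 163, 14]), (340, [628, 164, 15]), (350, [578, 218, 171]), (360, [640, 164, 14]), (370, [641, 167, 25]), (380, [648, 166, 21]), (390, [653, 166, 21]), (400, [659, 166, 21]), (410, [665, 166, 19])]
210 [(270, [588, 151, 14]), (280, [594, 151, 14]), (290, [600, 151, 14]), (300, [606, 151, 15]), (310, [612, 151, 14]), (320, [618, 151, 15]), (330, [623, 152, 15]), (340, [630, 151, 14]), (350, [635, 151, 15]), (360, [641, 151, 15]), (370, [643, 156, 24]), (380, [651, 153, 19]), (390, [656, 154, 20]), (400, [661, 154, 21]), (410, [667, 154, 20])]
220 [(270, [589, 144, 14]), (280, [595, 145, 14]), (290, [601, 144, 14]), (300, [606, 144, 14]), (310, [612, 144, 14]), (320, [618, 145, 15]), (330, [624, 145, 15]), (340, [630, 145, 14]), (350, [636, 145, 15]), (360, [638, 150, 25]), (370, [644, 149, 24]), (380, [651, 148, 21]), (390, [656, 148, 21]), (400, [662, 148, 21]), (410, [669, 148, 20])]
```

View pics/w9c.png

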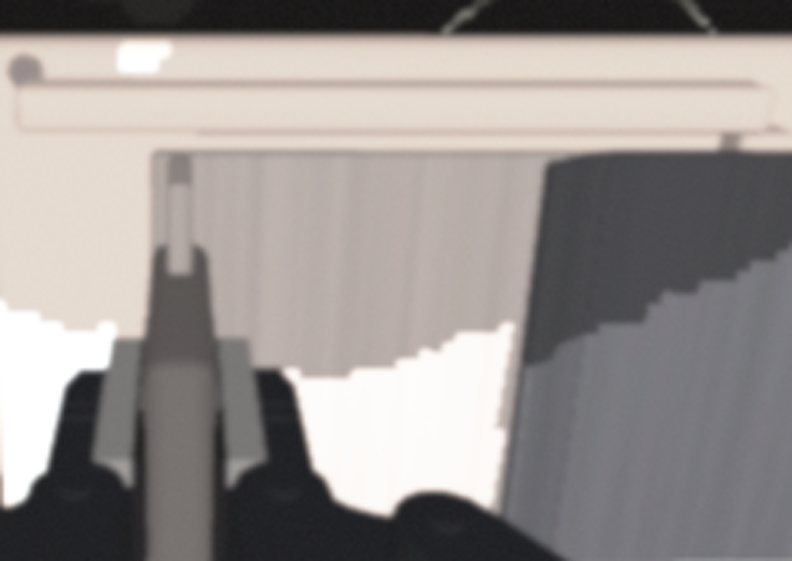

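The plate's rear is under the lip and the flap is unmoved (top at 20–21 mm). Pushing on slowly to the stop.

Request:
arm_command([
  [0,[0.6,0,0],0],
  [0,[0.6,0,0],0],
  [0,[0.4,0,0],0],
  [0,[0.1,0,0],0],
  [0,[0,0,0],0],
])

```text
clock: 11.55
position: [0.5945, 0.1332, 0.0114]
ee_rot: [-0.707, 0.707, 0.004, -0.004]
contact_force: [0.5, -0.6, -1.2]
width: 0.0093
```

Request:
arm_command([
  [0,[0.1,0,0],0],
  [0,[0.1,0,0],0],
  [0,[0,0,0],0],
])

```text
clock: 11.85
position: [0.5964, 0.1333, 0.0116]
ee_rot: [0.707, -0.707, -0.004, 0.003]
contact_force: [-0.3, -0.5, -1.6]
width: 0.0093
```

```bash
python3 - <<'E'
from h import *
st()
E
```

```text
t 11.85 p_mm [596.4 133.3  11.6] yaw 0.58 down [ 0.  0. -1.] F [-0.32 -0.53 -1.55] M [ 0.   -0.03 -0.02] w 9.3 q6 0.1
```

Request:
arm_command([
  [0,[0.1,0,0],0],
  [0,[0,0,0],0],
])

```text
clock: 12.05
position: [0.5975, 0.1332, 0.0116]
ee_rot: [0.707, -0.707, -0.004, 0.003]
contact_force: [-0.7, -0.7, -0.7]
width: 0.0092
```

Request:
arm_command([
  [0,[0.1,0,0],0],
  [0,[0,0,0],0],
])

```text
clock: 12.25
position: [0.5977, 0.1332, 0.0114]
ee_rot: [-0.707, 0.707, 0.003, -0.004]
contact_force: [-1.1, 0.3, -0.1]
width: 0.0093
```

Request:
arm_command([
  [0,[0.1,0,0],0],
  [0,[0,0,0],0],
])

```text
clock: 12.45
position: [0.5977, 0.1332, 0.0113]
ee_rot: [-0.707, 0.707, 0.002, -0.005]
contact_force: [-4.7, -1.1, 1.0]
width: 0.0091
```

The stop was met at x = 597.7 mm: position held steady and force rose to −4.7 N. I'll ease off, settle it down and release with a small opening.

Request:
arm_command([
  [0,[-0.1,0,-0.05],0],
  [0,[0,0,-0.05],0],
  [0,[0,0,0],0],
  [2.6,[0,0,0],0],
  [2.6,[0,0,0],0],
  [2.6,[0,0,0],0],
  [2.6,[0,0,0],0],
  [2.6,[0,0,0],0],
])

```text
clock: 13.25
position: [0.5986, 0.1332, 0.0105]
ee_rot: [0.707, -0.707, -0.004, 0.003]
contact_force: [-0.7, 0.1, 0.6]
width: 0.0259
```

```bash
python3 - <<'E'
from h import *
st(); d=grab('wrist','w10')
P=cloud(d)
for v in (190,220): print(v,[(u,(P[v,u]*1000).round(0).astype(int).tolist()) for u in range(270,400,10)])
E
```

```text
t 13.25 p_mm [598.6 133.2  10.5] yaw 0.57 down [ 0.001  0.    -1.   ] F [-0.72  0.08  0.62] M [ 0.01  0.01 -0.01] w 25.9 q6 0.1
190 [(270, [608, 164, 14]), (280, [613, 164, 14]), (290, [619, 163, 13]), (300, [625, 164, 14]), (310, [631, 163, 13]), (320, [636, 164, 15]), (330, [639, 168, 25]), (340, [645, 167, 23]), (350, [651, 166, 20]), (360, [656, 166, 21]), (370, [662, 166, 19]), (380, [668, 166, 20]), (390, [673, 166, 20])]
220 [(270, [608, 145, 14]), (280, [614, 145, 15]), (290, [620, 145, 14]), (300, [626, 145, 14]), (310, [632, 145, 14]), (320, [638, 145, 13]), (330, [640, 151, 26]), (340, [647, 149, 22]), (350, [653, 148, 21]), (360, [659, 148, 20]), (370, [664, 148, 20]), (380, [670, 148, 20]), (390, [676, 148, 19])]
```

View pics/w10.png

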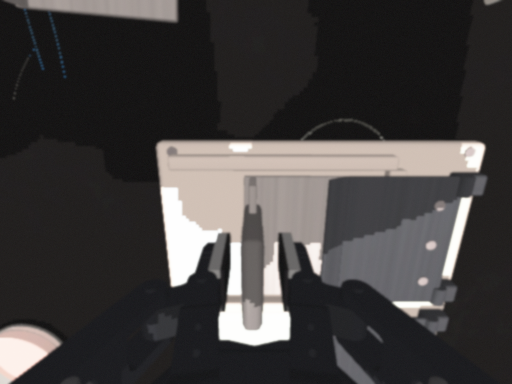

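Released: the tab stands free between the pads at (253,260), the plate is flat with its top at 14 mm, and the flap is down. Rising and moving to the long strip.

Request:
arm_command([
  [2.6,[0,0,0.5],0],
  [2.6,[0,0,2],0],
  [2.6,[0,0,3],0],
  [4,[0,0,3],0],
  [5,[0,0,3],0],
  [5,[0,0,1],0],
  [5,[-2,3,0],-0.02],
  [5,[-2.5,4,0],-0.02],
  [5,[-2.5,4,0],-0.02],
  [5,[-2.5,4,0],-0.02],
  [5,[-1.6,3,0],-0.02],
  [5,[0,0,0],0],
])

```text
clock: 14.5
position: [0.4843, 0.3166, 0.1347]
ee_rot: [0.707, -0.706, 0.031, -0.029]
contact_force: [-0.2, -0.6, 0.3]
width: 0.0501
```

Request:
arm_command([
  [5,[0,0,0],0],
  [5,[0,0,0],0],
])

```text
clock: 14.7
position: [0.4876, 0.3124, 0.135]
ee_rot: [-0.706, 0.707, -0.032, 0.032]
contact_force: [-0.4, 0.1, -0.1]
width: 0.0502
```

```bash
python3 - <<'E'
from h import *
st(); d=grab('wrist','w11'); grab('top','t11'); P=cloud(d)
v,u=np.mgrid[:384,:512]
t=(P[...,2]>.042)&(P[...,2]<.056)&(u>225)&(u<290)&(v>100)&(v<300)&(abs(P[...,0]-.487)<.05)
k,l,s,c=cv2.connectedComponentsWithStats(t.astype(np.uint8)); i=1+s[1:,4].argmax()
W=np.array([ray(d,a,b,.05)[:2] for a,b in np.argwhere(l==i)[:,::-1]],np.float32)*1000
print(s[i],cv2.minAreaRect(W))
A=cv2.imread('pics/t11.png'); cv2.imwrite('pics/t11c.png',cv2.resize(A[130:250,130:390],None,fx=3,fy=3,interpolation=cv2.INTER_CUBIC))
E
```

```text
t 14.7 p_mm [487.6 312.4 135. ] yaw -5.17 down [-0.    -0.001 -1.   ] F [-0.41  0.08 -0.09] M [ 0.04 -0.08  0.04] w 50.2 q6 0.54
[247 156  13  55 626] ((487.4975280761719, 317.13916015625), (50.34239196777344, 10.447813034057617), 85.13113403320312)
```

View pics/w11.png

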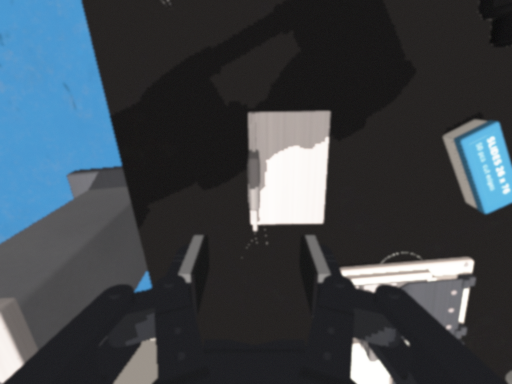

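View pics/t11c.png

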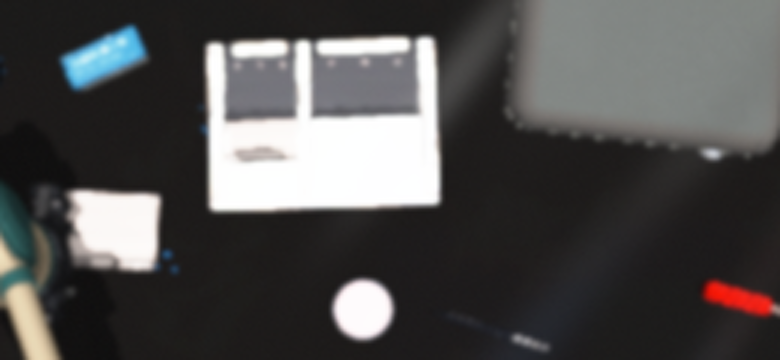

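The top view shows the short strip home under the narrow flap. The wrist view gives the long tab at (487.5,317.1), yaw −4.9°, size 50.3×10.4 mm as expected. Descending and gripping.

Request:
arm_command([
  [5,[0,0.47,-1],0.005],
  [5,[0,0,-2.5],0],
  [5,[0,0,-2.5],0],
  [5,[0,0,-2.5],0],
  [5,[0,0,-2],0],
  [5,[0,0,-1.3],0],
  [5,[0,0,-0.8],0],
  [5,[0,0,-0.5],0],
  [5,[0,0,-0.3],0],
  [5,[0,0,0],0],
])

```text
clock: 15.8
position: [0.4876, 0.3181, 0.0018]
ee_rot: [0.707, -0.706, 0.03, -0.03]
contact_force: [0.2, 0.3, -0.8]
width: 0.0501
```

```bash
python3 - <<'E'
from h import *
st(); d=grab('wrist','w12')
E
```

```text
t 15.8 p_mm [487.6 318.1   1.8] yaw -4.87 down [ 0.001  0.    -1.   ] F [ 0.15  0.34 -0.77] M [-0.07  0.02  0.  ] w 50.1 q6 0.54
```

View pics/w12.png

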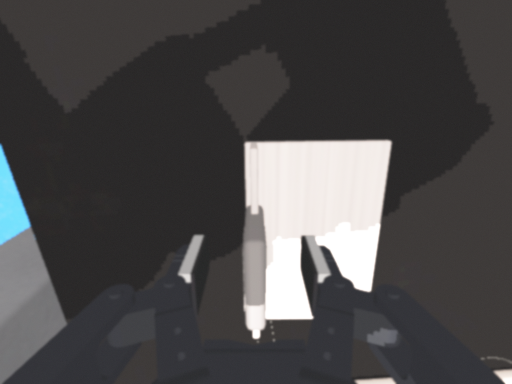

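The tab at (254,260) is centred between the open pads. Closing with 80 N and lifting.

Request:
arm_command([
  [0,[0,0,0],0],
  [0,[0,0,0],0],
  [0,[0,0,0],0],
  [0,[0,0,0],0],
  [0,[0,0,0],0],
  [0,[0,0,0],0],
  [0,[0,0,0.4],0],
  [0,[0,0,1.6],0],
  [0,[0,0,2.5],0],
  [0,[0,0,2.5],0],
  [0,[0,0,2],0],
  [0,[0,0,1],0],
], grip_force=80)

```text
clock: 17.05
position: [0.4877, 0.3182, 0.103]
ee_rot: [0.707, -0.706, 0.029, -0.031]
contact_force: [-0.0, 0.1, -0.5]
width: 0.0087
```

```bash
python3 - <<'E'
from h import *
st(); d=grab('wrist','w13')
P=cloud(d)
for v in (160,190,220): print(v,[(u,(P[v,u]*1000).round(0).astype(int).tolist()) for u in range(270,390,15)])
E
```

```text
t 17.05 p_mm [487.7 318.2 103. ] yaw -4.87 down [ 0.002  0.001 -1.   ] F [-0.01  0.13 -0.53] M [0.04 0.02 0.04] w 8.7 q6 0.54
160 [(270, [501, 365, 105]), (285, [509, 364, 106]), (300, [517, 363, 105]), (315, [526, 362, 105]), (330, [534, 362, 104]), (345, [542, 361, 105]), (360, [551, 360, 104]), (375, [559, 360, 105])]
190 [(270, [500, 347, 105]), (285, [508, 346, 105]), (300, [517, 346, 106]), (315, [525, 345, 106]), (330, [534, 344, 105]), (345, [543, 343, 105]), (360, [551, 343, 106]), (375, [560, 342, 105])]
220 [(270, [498, 328, 105]), (285, [507, 327, 105]), (300, [516, 327, 105]), (315, [525, 325, 104]), (330, [534, 325, 105]), (345, [543, 324, 105]), (360, [552, 324, 105]), (375, [560, 323, 105])]
```

View pics/w13.png

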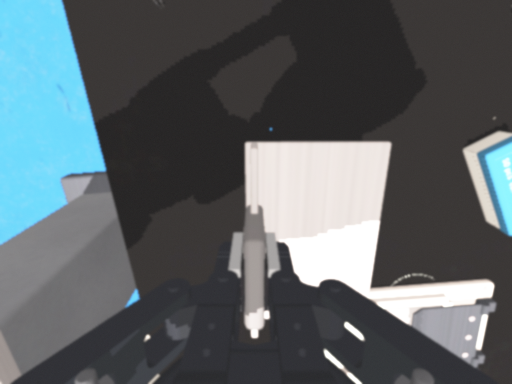

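The strip is held level (plate top at 105 mm, TCP at 103 mm). The measured ribs are 8 mm wide, so the wide bay's centre should lie 116 mm from the narrow one, at y ≈ 17. Carrying it there.

Request:
arm_command([
  [0,[0.2,-1,0],0.009],
  [0,[0.5,-2.5,0],0.009],
  [0,[0.6,-3,0],0.009],
  [0,[0.6,-3,0],0.009],
  [0,[0.6,-3,0],0.009],
  [0,[0.6,-3,0],0.009],
  [0,[0.6,-3,0],0.009],
  [0,[0.6,-3,0],0.009],
  [0,[0.6,-3,0],0.009],
  [0,[0.5,-2.6,0],0.009],
  [0,[0.3,-2,0],0.005],
  [0,[0.1,-1,0],0],
])

```text
clock: 18.3
position: [0.5442, 0.0147, 0.0998]
ee_rot: [-0.707, 0.707, 0.002, -0.004]
contact_force: [0.6, 0.0, -0.6]
width: 0.0089
```

Request:
arm_command([
  [0,[0,0,0],0],
  [0,[0,0,0],0],
])

```text
clock: 18.5
position: [0.5445, 0.0173, 0.1008]
ee_rot: [0.707, -0.707, -0.003, 0.004]
contact_force: [0.2, 0.4, -0.7]
width: 0.0085
```

```bash
python3 - <<'E'
from h import *
st(); d=grab('wrist','w14')
P=cloud(d)
for u in (290,330,350): print(u,[(v,(P[v,u]*1000).round(0).astype(int).tolist()) for v in range(40,150,3)])
E
```

```text
t 18.5 p_mm [544.5  17.3 100.8] yaw 0.55 down [-0.002  0.001 -1.   ] F [ 0.23  0.44 -0.73] M [ 0.03  0.   -0.02] w 8.5 q6 -0.11
290 [(40, [572, 138, 8]), (43, [572, 136, 11]), (46, [572, 134, 10]), (49, [572, 132, 9]), (52, [572, 130, 10]), (55, [572, 127, 11]), (58, [572, 125, 10]), (61, [572, 123, 9]), (64, [572, 121, 10]), (67, [573, 119, 9]), (70, [573, 116, 11]), (73, [573, 114, 10]), (76, [573, 112, 11]), (79, [573, 110, 10]), (82, [573, 107, 10]), (85, [573, 105, 9]), (88, [573, 103, 10]), (91, [573, 100, 10]), (94, [574, 98, 10]), (97, [574, 96, 9]), (100, [574, 94, 12]), (103, [574, 91, 10]), (106, [574, 89, 10]), (109, [573, 87, 18]), (112, [573, 84, 18]), (115, [573, 82, 18]), (118, [574, 79, 10]), (121, [575, 76, 10]), (124, [575, 74, 9]), (127, [575, 71, 9]), (130, [575, 69, 10]), (133, [575, 66, 10]), (136, [575, 64, 10]), (139, [575, 61, 10]), (142, [564, 75, 101]), (145, [564, 73, 103]), (148, [564, 72, 103])]
330 [(40, [593, 132, 53]), (43, [593, 130, 53]), (46, [593, 128, 54]), (49, [593, 127, 53]), (52, [593, 125, 55]), (55, [593, 123, 54]), (58, [593, 121, 55]), (
[... 778 characters left out ...]
 [618, 127, 15]), (58, [618, 125, 14]), (61, [619, 123, 13]), (64, [619, 121, 14]), (67, [619, 119, 14]), (70, [620, 117, 13]), (73, [619, 114, 15]), (76, [620, 112, 15]), (79, [620, 110, 15]), (82, [620, 108, 14]), (85, [621, 106, 13]), (88, [621, 103, 13]), (91, [621, 101, 14]), (94, [622, 99, 14]), (97, [622, 96, 14]), (100, [622, 94, 15]), (103, [622, 92, 14]), (106, [624, 89, 9]), (109, [544, 102, 260]), (112, [622, 85, 18]), (115, [622, 82, 17]), (118, [625, 79, 10]), (121, [625, 77, 9]), (124, [625, 74, 10]), (127, [626, 72, 10]), (130, [626, 69, 10]), (133, [626, 67, 10]), (136, [627, 64, 10]), (139, [627, 62, 10]), (142, [597, 75, 101]), (145, [597, 73, 103]), (148, [597, 72, 102])]
```

View pics/w14.png

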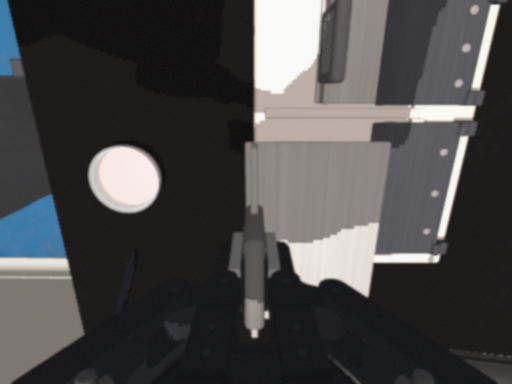

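The middle rib spans y = 88–81 and the held plate's edge is at y ≈ 76.5, which leaves about 4 mm gap, so it is centred. Lowering in front of the wide flap.

Request:
arm_command([
  [0,[0.5,0,0],0],
  [0,[0.3,0,-0.5],0],
  [0,[0,0,-1.5],0],
  [0,[0,0,-2],0],
  [0,[0,0,-2],0],
  [0,[0,0,-1.3],0],
  [0,[0,0,-0.8],0],
  [0,[0,0,-0.4],0],
  [0,[0,0,0],0],
  [0,[0,0,0],0],
])

```text
clock: 19.55
position: [0.5539, 0.017, 0.017]
ee_rot: [-0.707, 0.707, 0.004, -0.003]
contact_force: [-0.1, -1.2, -1.3]
width: 0.0092
```

```bash
python3 - <<'E'
from h import *
st(); d=grab('wrist','w15')
P=cloud(d)
for u in (290,340): print(u,[(v,(P[v,u,1:]*1000).round(0).astype(int).tolist()) for v in range(120,160,3)])
for v in (160,210): print(v,[(u,(P[v,u]*1000).round(0).astype(int).tolist()) for u in range(270,430,10)])
A=cv2.resize(cv2.imread('pics/w15.png')[100:300,200:440],None,fx=3.,fy=3.,interpolation=cv2.INTER_CUBIC); cv2.imwrite('pics/w15c.png',A)
E
```

```text
t 19.55 p_mm [553.9  17.   17. ] yaw 0.59 down [ 0.001 -0.    -1.   ] F [-0.13 -1.18 -1.29] M [-0.    0.03 -0.01] w 9.2 q6 -0.11
290 [(120, [86, 17]), (123, [84, 18]), (126, [83, 18]), (129, [81, 16]), (132, [79, 10]), (135, [77, 11]), (138, [75, 9]), (141, [73, 9]), (144, [73, 19]), (147, [72, 20]), (150, [70, 19]), (153, [68, 18]), (156, [67, 18]), (159, [65, 19])]
340 [(120, [86, 17]), (123, [85, 19]), (126, [83, 18]), (129, [82, 18]), (132, [79, 10]), (135, [77, 11]), (138, [75, 9]), (141, [75, 15]), (144, [74, 18]), (147, [72, 19]), (150, [70, 19]), (153, [69, 19]), (156, [67, 18]), (159, [65, 19])]
160 [(270, [563, 64, 17]), (280, [568, 64, 19]), (290, [574, 65, 19]), (300, [579, 65, 19]), (310, [585, 64, 18]), (320, [590, 65, 20]), (330, [596, 65, 19]), (340, [601, 65, 20]), (350, [607, 65, 19]), (360, [612, 65, 19]), (370, [618, 65, 19]), (380, [624, 65, 19]), (390, [633, 63, 11]), (400, [640, 63, 10]), (410, [646, 63, 10]), (420, [643, 66, 24])]
210 [(270, [563, 34, 20]), (280, [569, 34, 19]), (290, [575, 34, 19]), (300, [581, 34, 18]), (310, [587, 35, 19]), (320, [593, 34, 18]), (330, [599, 34, 18]), (340, [605, 34, 19]), (350, [611, 35, 19]), (360, [617, 34, 18]), (370, [622, 35, 19]), (380, [628, 35, 20]), (390, [639, 31, 10]), (400, [645, 32, 11]), (410, [643, 37, 24]), (420, [652, 35, 19])]
```

View pics/w15c.png

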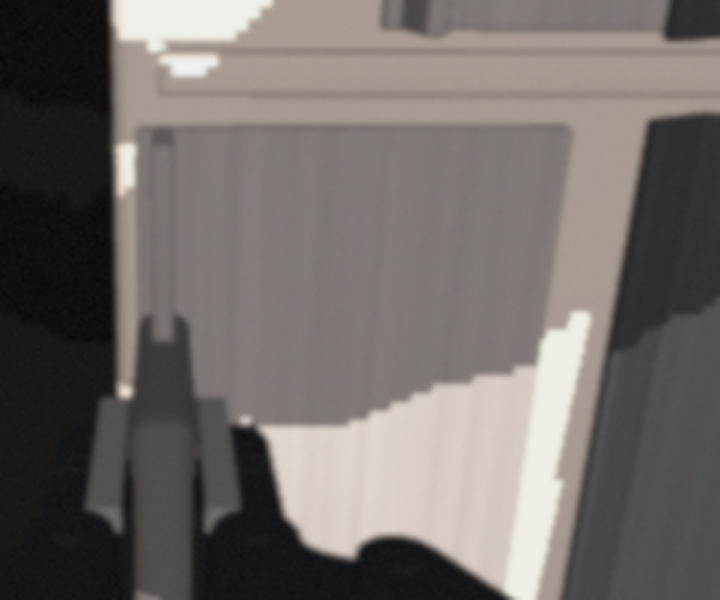

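The plate is level and in front of the lip. The left gap is about 5 mm, so I'll shift 1 mm to +y, then lower and slide.

Request:
arm_command([
  [0,[0,0.1,-0.3],0],
  [0,[0,0,-0.12],0],
  [0,[0,0,0],0],
  [0,[0.5,0,0],0],
  [0,[0.7,0,0],0],
  [0,[0.7,0,0],0],
  [0,[0.6,0,0],0],
  [0,[0,0,0],0],
])

```text
clock: 20.4
position: [0.58, 0.0178, 0.0124]
ee_rot: [-0.707, 0.707, 0.004, -0.003]
contact_force: [-0.4, 1.1, -0.7]
width: 0.0088
```

```bash
python3 - <<'E'
from h import *
st(); d=grab('wrist','w16')
P=cloud(d)
for u in (290,340): print(u,[(v,(P[v,u,1:]*1000).round(0).astype(int).tolist()) for v in range(130,150,2)])
for v in (160,210): print(v,[(u,(P[v,u]*1000).round(0).astype(int).tolist()) for u in range(270,430,10)])
E
```

```text
t 20.4 p_mm [580.   17.8  12.4] yaw 0.57 down [ 0.002 -0.    -1.   ] F [-0.37  1.11 -0.66] M [0.02 0.02 0.01] w 8.8 q6 -0.1
290 [(130, [82, 19]), (132, [81, 18]), (134, [79, 11]), (136, [78, 9]), (138, [77, 9]), (140, [76, 10]), (142, [75, 13]), (144, [74, 13]), (146, [73, 15]), (148, [72, 15])]
340 [(130, [83, 18]), (132, [82, 18]), (134, [80, 17]), (136, [78, 9]), (138, [77, 10]), (140, [76, 10]), (142, [76, 14]), (144, [75, 15]), (146, [73, 14]), (148, [72, 13])]
160 [(270, [589, 65, 14]), (280, [594, 65, 14]), (290, [600, 65, 13]), (300, [605, 65, 14]), (310, [611, 65, 14]), (320, [616, 66, 15]), (330, [622, 66, 15]), (340, [628, 65, 14]), (350, [633, 65, 14]), (360, [639, 65, 14]), (370, [640, 68, 25]), (380, [646, 68, 23]), (390, [652, 67, 20]), (400, [657, 67, 21]), (410, [663, 67, 20]), (420, [669, 67, 19])]
210 [(270, [590, 35, 13]), (280, [595, 35, 14]), (290, [601, 35, 15]), (300, [607, 35, 14]), (310, [613, 35, 13]), (320, [619, 35, 14]), (330, [625, 35, 13]), (340, [631, 35, 14]), (350, [637, 35, 14]), (360, [638, 40, 25]), (370, [645, 39, 23]), (380, [651, 38, 20]), (390, [657, 38, 20]), (400, [663, 38, 20]), (410, [668, 39, 21]), (420, [674, 38, 20])]
```

View pics/w16.png

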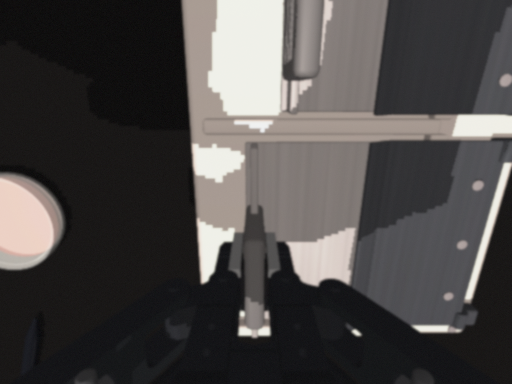

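The rear edge is under the wide flap, which still lies at 20–21 mm. The gap to the rib is about 4 mm. Pushing on to the stop.

Request:
arm_command([
  [0,[0.5,0,0],0],
  [0,[0.5,0,0],0],
  [0,[0.4,0,0],0],
  [0,[0.1,0,0],0],
  [0,[0,0,0],0],
])

```text
clock: 20.95
position: [0.5936, 0.0179, 0.0123]
ee_rot: [-0.707, 0.707, 0.004, -0.004]
contact_force: [0.3, 0.6, -1.0]
width: 0.0092
```

Request:
arm_command([
  [0,[0.1,0,0],0],
  [0,[0.1,0,0],0],
  [0,[0,0,0],0],
])

```text
clock: 21.25
position: [0.5954, 0.0179, 0.0124]
ee_rot: [-0.707, 0.707, 0.004, -0.003]
contact_force: [-0.2, -0.4, -0.6]
width: 0.0089
```

Request:
arm_command([
  [0,[0.1,0,0],0],
  [0,[0,0,0],0],
])

```text
clock: 21.45
position: [0.5965, 0.0179, 0.0124]
ee_rot: [-0.707, 0.707, 0.004, -0.003]
contact_force: [0.2, -0.2, -1.2]
width: 0.0088
```

Request:
arm_command([
  [0,[0.1,0,0],0],
  [0,[0,0,0],0],
])

```text
clock: 21.65
position: [0.5975, 0.0179, 0.0124]
ee_rot: [-0.707, 0.707, 0.004, -0.003]
contact_force: [-0.5, 0.1, -2.3]
width: 0.0086
```

Request:
arm_command([
  [0,[0.1,0,0],0],
  [0,[0,0,0],0],
])

```text
clock: 21.85
position: [0.5984, 0.018, 0.0123]
ee_rot: [-0.707, 0.707, 0.004, -0.004]
contact_force: [0.4, 1.0, -0.7]
width: 0.0089
```

Request:
arm_command([
  [0,[0.1,0,0],0],
  [0,[0,0,0],0],
])

```text
clock: 22.05
position: [0.5986, 0.018, 0.0122]
ee_rot: [0.707, -0.707, -0.003, 0.004]
contact_force: [-1.9, -0.6, -0.3]
width: 0.0087
```

Request:
arm_command([
  [0,[0.05,0,0],0],
  [0,[0,0,0],0],
])

```text
clock: 22.25
position: [0.5986, 0.0181, 0.0122]
ee_rot: [0.707, -0.707, -0.003, 0.004]
contact_force: [-4.9, 0.2, 1.4]
width: 0.0092
```

Stop met at x = 598.6 mm (predicted 598.8). I'll ease off and press down in small steps.

Request:
arm_command([
  [0,[-0.1,0,-0.05],0],
  [0,[0,0,-0.05],0],
  [0,[0,0,0],0],
])

```text
clock: 22.55
position: [0.5987, 0.0181, 0.0122]
ee_rot: [0.707, -0.707, -0.004, 0.003]
contact_force: [-4.5, 1.1, 5.7]
width: 0.0089
```

Request:
arm_command([
  [0,[0,0,-0.05],0],
  [0,[0,0,0],0],
  [0,[0,0,0],0],
])

```text
clock: 22.85
position: [0.5987, 0.018, 0.0121]
ee_rot: [0.707, -0.707, -0.004, 0.003]
contact_force: [-5.9, 0.3, 9.5]
width: 0.0089
```

Request:
arm_command([
  [0,[-0.05,0,0],0],
  [0,[0,0,0],0],
  [0,[0,0,0],0],
])

```text
clock: 23.15
position: [0.5987, 0.0181, 0.0122]
ee_rot: [0.707, -0.707, -0.004, 0.003]
contact_force: [-3.1, 1.1, 8.7]
width: 0.0088
```

```bash
python3 - <<'E'
from h import *
st(); d=grab('wrist','w17'); grab('scene','s17')
P=cloud(d)
for v in (160,185,210): print(v,[(u,(P[v,u]*1000).round(0).astype(int).tolist()) for u in range(270,420,10)])
v,u=np.mgrid[:384,:512]
m=(u>275)&(u<315)&(v>150)&(v<215)&(abs(P[...,2]-.014)<.006)
q=P[m]; print('plane slopes',np.linalg.lstsq(np.c_[q[:,:2]-q[:,:2].mean(0),np.ones(len(q))],q[:,2],rcond=None)[0],m.sum())
# short strip
for vv in (60,80,100): print(vv,[(a,(P[vv,a]*1000).round(0).astype(int).tolist()) for a in range(250,400,12)])
st()
cv2.imwrite('pics/s17c.png',cv2.resize(cv2.imread('pics/s17.png')[140:280,130:390],None,fx=3,fy=3,interpolation=cv2.INTER_CUBIC))
E
```

```text
t 23.15 p_mm [598.7  18.1  12.2] yaw 0.57 down [ 0.001  0.    -1.   ] F [-3.1   1.13  8.74] M [ 0.14  0.8  -0.13] w 8.8 q6 -0.1
160 [(270, [607, 66, 14]), (280, [613, 65, 14]), (290, [618, 66, 15]), (300, [624, 66, 14]), (310, [630, 65, 13]), (320, [635, 66, 15]), (330, [641, 66, 14]), (340, [643, 68, 24]), (350, [650, 67, 21]), (360, [655, 67, 20]), (370, [661, 67, 20]), (380, [666, 67, 20]), (390, [671, 67, 20]), (400, [676, 68, 21]), (410, [682, 68, 20])]
185 [(270, [608, 51, 14]), (280, [614, 51, 15]), (290, [619, 51, 14]), (300, [625, 51, 14]), (310, [631, 51, 14]), (320, [636, 51, 14]), (330, [639, 54, 24]), (340, [645, 54, 23]), (350, [652, 53, 20]), (360, [657, 53, 21]), (370, [663, 53, 20]), (380, [668, 53, 19]), (390, [674, 53, 20]), (400, [679, 54, 20]), (410, [685, 53, 20])]
210 [(270, [608, 35, 13]), (280, [614, 35, 14]), (290, [620, 36, 15]), (300, [626, 35, 14]), (310, [632, 36, 14]), (320, [638, 35, 14]), (330, [640, 41, 26]), (340, [647, 39, 22]), (350, [653, 38, 20]), (360, [659, 38, 20]), (370, [665, 38, 19]), (380, [670, 38, 20]), (390, [676, 38, 20]), (400, [681,
[... 411 characters left out ...]
37]), (262, [602, 107, 14]), (274, [608, 107, 14]), (286, [615, 107, 13]), (298, [621, 107, 13]), (310, [627, 107, 13]), (322, [633, 107, 14]), (334, [639, 107, 14]), (346, [642, 107, 25]), (358, [648, 107, 22]), (370, [656, 107, 18]), (382, [660, 107, 21]), (394, [667, 107, 20])]
100 [(250, [596, 98, 30]), (262, [602, 97, 14]), (274, [609, 97, 14]), (286, [615, 97, 14]), (298, [621, 97, 14]), (310, [627, 98, 14]), (322, [634, 98, 13]), (334, [640, 98, 15]), (346, [643, 98, 24]), (358, [650, 98, 20]), (370, [656, 98, 19]), (382, [662, 98, 21]), (394, [668, 98, 20])]
t 23.25 p_mm [598.7  18.1  12.1] yaw 0.56 down [ 0.001  0.    -1.   ] F [-3.96  0.01  7.84] M [ 0.17  0.79 -0.13] w 8.8 q6 -0.1
```

View pics/w17.png

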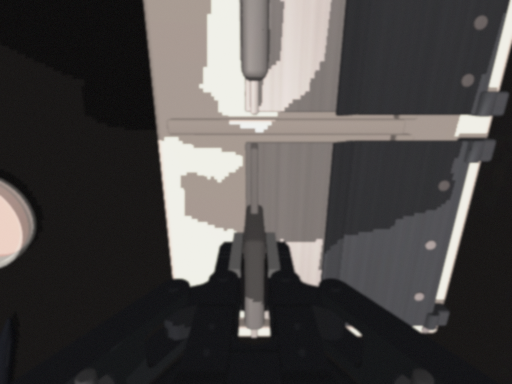

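View pics/s17c.png

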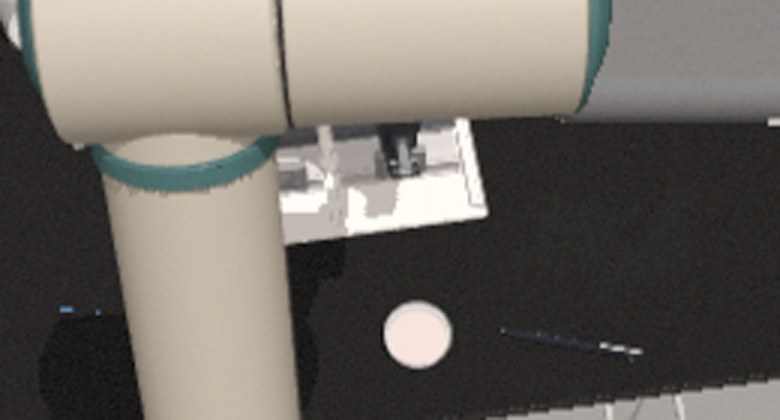

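Plate slope is under 0.001, its top at 14 mm is flush on the face, and both flaps are at their resting 20 mm. Both tabs are at x ≈ 598 and the downward push is 8–9 N. The dish and pen are unmoved. Handing in.

```bash
python3 - <<'E'
from h import *
st(); print(manip.sign_off()); st()
E
```

```text
t 23.25 p_mm [598.7  18.1  12.1] yaw 0.56 down [ 0.001  0.    -1.   ] F [-3.96  0.01  7.84] M [ 0.17  0.79 -0.13] w 8.8 q6 -0.1
the job is handed in; nothing more can be done
None
the job is handed in; nothing more can be done
```

Both strips are in their own bays, and I handed the job in at 23 s. No verdict was reported.

- **Short strip:** it slid under the narrow flap until it met the stop at tab x ≈ 597.7 mm, then I let it go lying flat.
- **Long strip:** it slid under the wide flap until it met the stop at x ≈ 598.7 mm. It is still gripped (8.8 mm opening, 80 N) and pressed down. The last readings were 8–9 N, then 7.8 N, plus about 1 N of the strip's own weight, so roughly 9–10 N on the board.
- **Last checks:** both plates were flat with their tops at 14 mm (long plate slope under 0.001). Both flaps were at their resting height of about 20 mm. The dish and pen looked unmoved. The slide box was hidden in the last pictures, but the arm never went near it.

**What disagreed:**
- **Fingertip height:** the wrist camera showed the shut fingertips about 19 mm above the reported TCP height, not 17 mm below it. My first close, on the short strip, was therefore empty and just above the tab. I took the height from the camera after that, and both later grips held.
- **Sideways push:** a force of 3–4 N toward the stop remained at the end.
- **Rib width:** the ribs measured 8 mm wide, not the 12 mm I first assumed. That moved my estimate of the wide bay's centre from y ≈ 13 mm to y ≈ 17 mm, and I used the new value.

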